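# Pack the light practical's kit tray

### The job

Pack the kit for the light practical from the black bench top into the white tray on it: put the pocket torch, the dropper bottle, the wax-filled candle and the slim dry cell each into the hollow shaped for it, seated on the floor of the hollow, the bottle and the candle upright. Keep the dropper bottle upright all the way, and leave the empty cap and the fat dry cell where they are.

Things in the scene. Friction and masses are not known exactly. Their poses are not given: they have to be found in the camera images.
- torch_nest: Fixed grey insert, 68 x 114 x 12 mm, origin at the centre of its underside (3 mm above the bench), y along its long side, with a long rectangular hollow 46 x 104 mm, 8 mm deep (floor 4 mm above the origin), centred, long side along y: the place of the torch. It stands in one of four places (two by two, 72 mm and 118 mm apart) of a fixed shallow white tray, 154 x 250 mm, whose rim is 14 mm high; all four inserts share the tray's turn. 
- bottle_nest: Fixed grey insert, 68 x 114 x 12 mm, origin at the centre of its underside (3 mm above the bench), y along its long side, with the smaller round hollow, 43 mm across and 8 mm deep (floor 4 mm above the origin), centred: the place of the dropper bottle. It stands in the same tray as the other inserts.
- candle_nest: Fixed grey insert, 68 x 114 x 12 mm, origin at the centre of its underside (3 mm above the bench), y along its long side, with the larger round hollow, 54 mm across and 8 mm deep (floor 4 mm above the origin), centred: the place of the candle. It stands in the same tray as the other inserts.
- cell_nest: Fixed grey insert, 68 x 114 x 12 mm, origin at the centre of its underside (3 mm above the bench), y along its long side, with a short rectangular hollow 30 x 64 mm, 8 mm deep (floor 4 mm above the origin), centred, long side along y: the place of the slim cell. It stands in the same tray as the other inserts.
- torch_mid (a point): Pocket torch, black, lying on the bench, 88 mm long, head 33 mm and barrel 24 mm across, about 85 g; this point is mid-length, 14 mm above its underside. y runs along it to the head: the head takes the 36 mm at +y, the barrel the 52 mm at -y. Grasp the barrel or near its middle, across y.
- dye_bottle: Small dropper bottle standing upright, 27 mm across, 88 mm tall with its black bulb, about 50 g; the brown cylindrical body reaches to about 55 mm. Origin at the centre of its underside, z up.
- candle: Small candle cast in a round screw cap, 38 mm across and 14 mm tall, about 20 g, filled with dark wax. Origin at the centre of its underside, z up; grip the rim from outside.
- slim_cell_mid (a point): Slim round dry cell lying on the bench, 14 mm across, 48 mm long, about 23 g; this point is its centre, 7 mm above its underside. y runs along it.
- empty_cap: Look-alike of the candle that stays where it is: a round screw cap of the same size, open and empty, 38 mm across and 15 mm tall. Origin at the centre of its underside.
- fat_cell_mid (a point): Look-alike of the slim cell that stays where it is: a fat dry cell lying on the bench, 26 mm across, 50 mm long; this point is its centre, 13 mm above its underside. y runs along it.
Not all that is in view belongs to the job. Leave any turquoise look-alike of the part that bears slim_cell_mid alone. Of the things that look like the dye_bottle, take the one that is nearest to the robot's base at the start.

How it is judged:
By the outcome, as a careful person would: the job done as asked, in the order asked, and still so for the second after the job is handed in, with the robot touching nothing.
It also fails if it takes over 112 s, if anything falls off the work surface, if the arm or the gripper's body presses on something with over 40 N, if the wrist force passes 120 N, or if a joint passes its speed limit or range.

### The arm

A 6-joint arm with a two-finger parallel gripper is mounted at the origin on a cart in front of the work surface, level with it; the furniture and walls round the work are solid. World frame = base frame: x ahead of the robot, y to its left, z up, the work surface at z = 0. Lengths are in mm, angles in rad, forces in N, time in s.
With the tool pointing down it reaches from about 350 to 975 mm from the base axis. Payload 7.1 kg.
Tool frame: the origin (TCP) lies between the finger pads; the fingertips stand 19 mm ahead of it and the grasp point (between the pads) is the TCP; y points along the fingers, z is the direction in which the jaws open and shut, and the axes are right-handed (so a half turn about y gives the same grasp; the last joint's range is limited). The gripper opens to 88 mm and grips with 3 to 60 N. Pads are 20 mm wide; open, the fingers measure 115 mm over their backs; the gripper's body (75 mm by 178 mm) begins 61 mm behind the grasp point.
Start: joints at [1.299, 0.423, 1.63, -0, 1.089, -0.019], TCP at [156.291, 605.126, 241.675] pointing down, gripper open.
Joint ranges: [-3, 3], [-0.9, 2.11], [0.09, 2.58], [-1.31, 4.45], [0.11, 2.69], [-2.54, 2.54]. Speed limits (rad/s): [2.39, 2.39, 3.01, 3.14, 3.14, 3.14].

### API

Orientations are given as a rotation vector (axis times angle).
In Python, from workcell import ctrl gives the robot as it stands.
- The arm moves only by the tool servo_tool, never from a script. Its argument "moves" is text: rows parted by semicolons, each of 6 numbers parted by spaces: the shift along the world's x, y, z in m, then the turn, a rotation vector about the world's x, y, z in degrees. A call has 1 to 8 rows; each row is the pose to reach, as a shift and turn from the pose commanded when the call began; what a row does not reach only later rows make up. A row lasts 1/8 s, in which the tool goes at most 62.5 mm and 10.7 degrees, less where a joint would pass 70% of its speed; a pose out of reach is approached as far as the arm can. A call with a gripper value outside its range is refused whole. "hand" is the closure in counts, from 0 (fully open) to 255 (shut), set as the call begins (left out, the last holds). The fingers move at their own pace and stop on an object; the grip force is fixed at half the most. Time passes only in rows, so rows that repeat a pose let the fingers close. It gives the time, the measured TCP pose, the force and the opening at its end, in the units of the state.
- ctrl.get_obs(): the state, without advancing time (a new reading comes with each control period).
- ctrl.get_image(name): name is "side" or "top"; returns a dict with "pixels" (420x560x3 uint8, red, green, blue), "depth" (420x560 float32, mm along the optical axis (not along the pixel's ray), 0 where there is no reading), "vertical_fov" (degrees; the focal length in pixels is half the picture's height over the tangent of half this angle, whatever the lens; pixels are square), "cx", "cy" (the principal point, pixels), "xyz" and "attitude" of the camera in the world. Camera axes: x right, y up, looking along -z (the intrinsics and any distortion apply to the point x, -y, -z); pixel columns grow to the right and rows downward; lengths in mm; the calibration is good to about 2 mm. A picture is of the moment at which its call begins.
- ctrl.close_job(): hands the job in, once; it reports no verdict.
The state is a dict: "t": time; "qpos": joint angles; "qvel": joint speeds; "joint_torque": joint torques, N m; "ee_pos": TCP position; "orientation": TCP orientation; "ft_force": force on the tool from outside, world axes, zero at the start; "moment": the same for the moment, N m; "width": finger opening in mm.
Only numpy, scipy, OpenCV 4.12 (cv2) and the standard library are available. Lean on these libraries where they do the work, as an engineer would, in place of code of your own. Each camera call takes 0.05 s, during which the arm holds its last target.

## Working session

There is one attempt and no reset: what is moved stays moved. The work goes in short steps, Python scripts to look and compute and a tool call to move; the robot and the scene stay as the last step left them, time stands still between calls to the robot, and variables do not carry over. Pictures are saved under pics/ and viewed, and the job is handed in when it is done.

Besides the shell and the picture viewer there is one more tool, called by a JSON object that holds its "name" and its "arguments". servo_tool: Moves the arm, as the interface text tells. Its arguments: {"type":"object","properties":{"moves":{"type":"string"},"hand":{"type":"number"}},"required":["moves"]}

```bash
mkdir -p pics; ls
python3 - <<'E'
from workcell import ctrl
import cv2, numpy as np, pickle
o=ctrl.get_obs(); print(o)
for n in("top","side"):
    im=ctrl.get_image(n); pickle.dump(im,open(f"pics/{n}0.pkl","wb"))
    cv2.imwrite(f"pics/{n}0.png",im["pixels"][:,:,::-1])
    print({k:v for k,v in im.items() if k not in("pixels","depth")}, (im["depth"]>0).mean())
E
```

```text
pics
{'t': 0.0, 'qpos': array([ 1.29896634e+00,  4.23796151e-01,  1.63066803e+00, -1.90376707e-05,
        1.08858564e+00, -1.89909162e-02]), 'qvel': array([ 1.21785448e-03, -4.00389193e-04,  8.29090598e-05,  7.57777992e-04,
        8.36784646e-04,  8.72651509e-04]), 'joint_torque': array([ 3.06941343e-03, -5.44637632e+01, -2.73664749e+01,  6.45203702e-02,
        2.28597829e-02, -1.26276700e-04]), 'ee_pos': array([156.18342678, 604.64383598, 240.93820425]), 'orientation': array([-1.56311419,  0.19866923, -0.19836304]), 'ft_force': array([ 0.42022102,  0.59077666, -0.5688916 ]), 'moment': array([-0.012316  ,  0.03369793, -0.01972675]), 'width': 87.64903809499467}
{'vertical_fov': 43.588127046645766, 'cx': 289.87308510403284, 'cy': 202.66848549122375, 'xyz': array([ 364.39138472,   43.53279577, 1245.57386798]), 'attitude': array([ 0.10371674, -0.10314571, -1.58628557])} 0.9961692176870748
{'vertical_fov': 46.15606796463389, 'cx': 273.2821483285429, 'cy': 203.49773460009968, 'xyz': array([  80.73262962, -821.59177631,  566.21036376]), 'attitude': array([ 1.05853561, -0.24733304, -0.44090433])} 0.9959906462585034
```

View pics/top0.png

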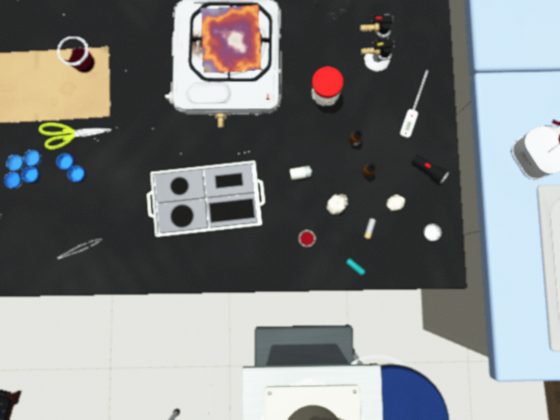

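View pics/side0.png

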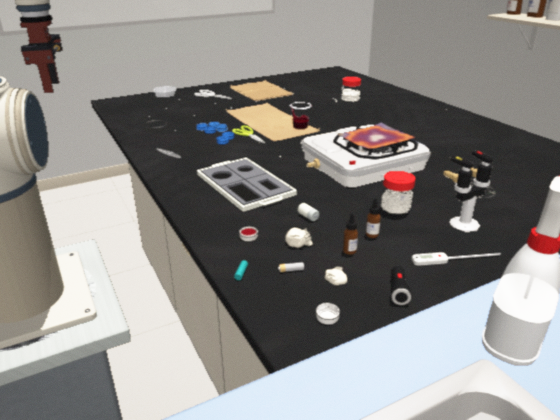

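```bash
cat > h.py <<'E'
import numpy as np, cv2, pickle
from scipy.spatial.transform import Rotation as R
def load(n): return pickle.load(open(f"pics/{n}.pkl","rb"))
def grab(name,tag):
    from workcell import ctrl
    im=ctrl.get_image(name); pickle.dump(im,open(f"pics/{tag}.pkl","wb")); return im
def crop(im,tag,u0,u1,v0,v1,s):
    c=im["pixels"][v0:v1,u0:u1,::-1]
    c=cv2.resize(c,None,fx=s,fy=s,interpolation=cv2.INTER_CUBIC)
    for u in range((u0+9)//10*10,u1,10):
        cv2.putText(c,str(u),((u-u0)*s,8),0,.3,(0,255,255),1); cv2.line(c,((u-u0)*s,9),((u-u0)*s,14),(0,255,255),1)
    for v in range((v0+9)//10*10,v1,10):
        cv2.putText(c,str(v),(0,(v-v0)*s+4),0,.3,(0,255,255),1)
    cv2.imwrite(f"pics/{tag}.png",c)
def K(im):
    f=im["pixels"].shape[0]/2/np.tan(np.radians(im["vertical_fov"])/2)
    return f
def ray(im,u,v):
    f=K(im); d=np.array([(u-im["cx"])/f,-(v-im["cy"])/f,-1.0])
    return R.from_rotvec(im["attitude"]).apply(d)
def at_z(im,u,v,z):
    d=ray(im,u,v); return im["xyz"]+d*(z-im["xyz"][2])/d[2]
def cloud(im):
    h,w=im["depth"].shape; f=K(im)
    v,u=np.mgrid[:h,:w]
    d=im["depth"]; p=np.stack([(u-im["cx"])/f*d,-(v-im["cy"])/f*d,-d],-1)
    return R.from_rotvec(im["attitude"]).apply(p.reshape(-1,3)).reshape(h,w,3)+im["xyz"]
def proj(im,p):
    q=R.from_rotvec(im["attitude"]).inv().apply(np.asarray(p,float)-im["xyz"]); f=K(im)
    return np.stack([im["cx"]+f*q[...,0]/-q[...,2], im["cy"]-f*q[...,1]/-q[...,2]],-1)
E
python3 - <<'E'
from h import *
im=load("top0"); P=cloud(im)
for u,v in[(20,220),(300,120),(450,250),(100,270),(400,280),(130,20),(440,20),(330,140)]: print(u,v,P[v,u].round(1),im["depth"][v,u])
im2=load("side0");P2=cloud(im2)
for u,v in[(200,220),(300,380),(450,330),(330,260),(200,120)]: print(u,v,P2[v,u].round(1))
crop(im,"t_tray",140,280,150,245,5); crop(im,"t_obj",280,450,120,280,4)
crop(im2,"s_obj",190,460,160,330,3-0)
E
```

```text
20 220 [499.3 687.9  -2.8] 1254.7725
300 120 [732.7  14.1  -1.5] 1284.5537
450 250 [ 409.3 -333.4    1.3] 1239.7761
100 270 [377.3 493.4  -3.3] 1239.4705
400 280 [ 341.4 -211.9    3. ] 1229.0609
130 20 [999.6 436.   -2.4] 1320.1304
440 20 [ 985.4 -342.9   -3.1] 1319.56
330 140 [ 6.81e+02 -5.78e+01 -6.00e-01] 1276.9994
200 220 [376.6 122.6   1.5]
300 380 [ 315.7 -432.1   61.7]
450 330 [ 553.6 -456.    62. ]
330 260 [ 549.2 -152.4    1.1]
200 120 [6.232e+02 7.959e+02 3.000e-01]
```

View pics/t_tray.png

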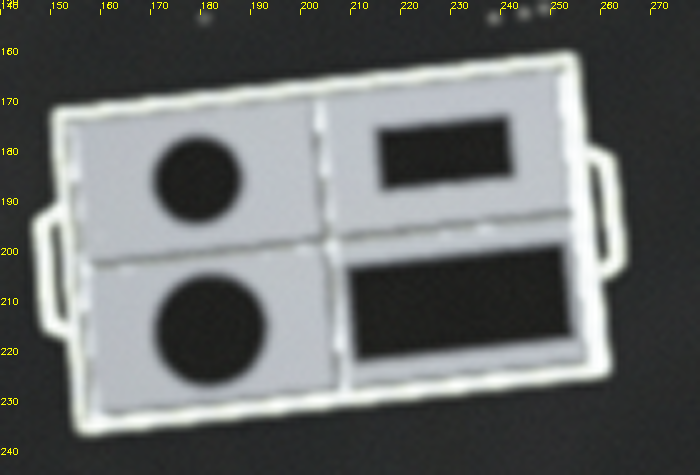

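View pics/t_obj.png

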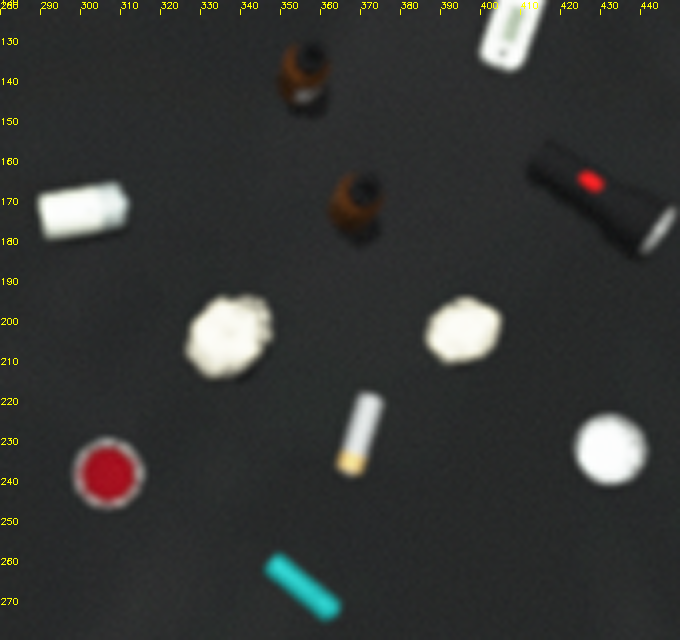

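View pics/s_obj.png

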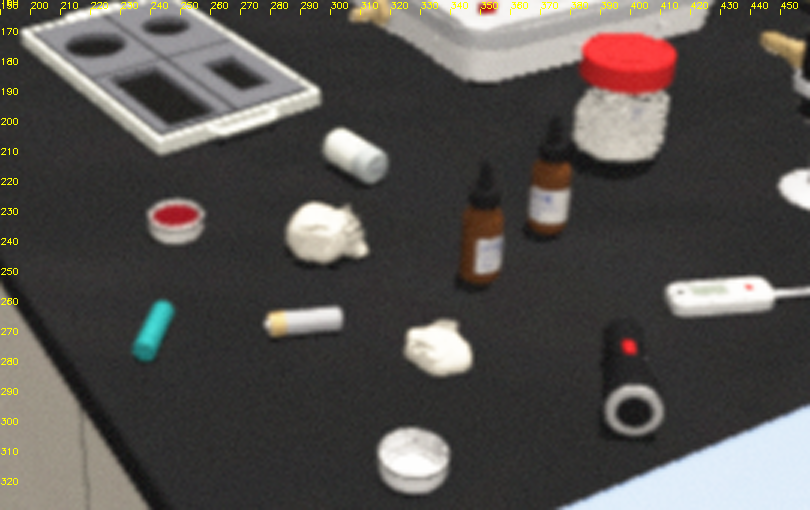

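Run:
```python
from h import *
for n in("top0","side0"):
    im=load(n);P=cloud(im);g=im["pixels"].max(-1)<70
    m=g&(abs(P[...,2])<12)&(im["depth"]>0)&(P[...,0]>330)&(P[...,0]<1000)&(abs(P[...,1])<500)
    q=P[m]; A=np.c_[q[:,:2],np.ones(len(q))]
    for _ in range(5):
        c=np.linalg.lstsq(A,q[:,2],rcond=None)[0]; r=q[:,2]-A@c; k=abs(r)<3*np.median(abs(r)); A=A[k];q=q[k]
    print(n,len(q),c,np.std(r), "at(500,0)",c@[500,0,1])
im=load("top0")
print("tray corners z14")
C=np.array([at_z(im,u,v,14)[:2] for u,v in[(150.5,171.5),(254.5,160),(261,225),(156,236.5)]]);print(C.round(1),[np.linalg.norm(C[i]-C[i-1]).round(1) for i in range(4)],C.mean(0))
```

```text
top0 67779 [-5.67656234e-04  1.01708737e-03  6.48808840e-01] 2.1191554207499728 at(500,0) 0.364980722853402
side0 36887 [-3.65997429e-04  4.66093234e-04  2.16471466e+00] 0.8981740443025751 at(500,0) 1.9817159445333727
tray corners z14
[[608.1 373.5]
 [631.6 125.3]
 [475.4 111.4]
 [452.8 358. ]] [np.float64(156.1), np.float64(249.4), np.float64(156.8), np.float64(247.7)] [541.95962152 242.04284991]
```

```bash
cat > meas.py <<'E'
from h import *
im=load("top0"); px=im["pixels"].astype(int); S=6
def up(u0,u1,v0,v1): 
    return cv2.resize(im["pixels"][v0:v1,u0:u1],None,fx=S,fy=S,interpolation=cv2.INTER_CUBIC)
def uv(pts,u0,v0): return (np.asarray(pts,float)+.5)/S-.5+[u0,v0]
def W(pts,u0,v0,z): return np.array([at_z(im,*p,z)[:2] for p in uv(pts,u0,v0)])
E
python3 - <<'E'
from meas import *
g=up(140,280,150,245).max(-1)
dark=(g<110).astype(np.uint8)
n,l,st,ce=cv2.connectedComponentsWithStats(dark)
for i in range(1,n):
    if 1500<st[i,4]<60000:
        cs,_=cv2.findContours((l==i).astype(np.uint8),cv2.RETR_EXTERNAL,cv2.CHAIN_APPROX_NONE)
        w=W(cs[0][:,0],140,150,15).astype(np.float32)
        print(st[i], "centroid px",uv([ce[i]],140,150).round(1),"minrect",cv2.minAreaRect(w),"circ",cv2.minEnclosingCircle(w))
# bright objects
def comp(name,u0,u1,v0,v1,z,f):
    m=f(up(u0,u1,v0,v1).astype(int)).astype(np.uint8)
    cs,_=cv2.findContours(m,cv2.RETR_EXTERNAL,cv2.CHAIN_APPROX_NONE)
    c=max(cs,key=cv2.contourArea); w=W(c[:,0],u0,v0,z).astype(np.float32)
    print(name,"px",uv(c[:,0],u0,v0).mean(0).round(1),"rect",cv2.minAreaRect(w),"ell",cv2.fitEllipse(w))
b=lambda p:p.max(-1)>110
comp("tray",145,262,150,245,14,lambda p:p.max(-1)>110)
comp("candle",293,320,225,250,12,b)
comp("cell",360,380,212,245,7,b)
comp("fat",285,318,160,185,13,b)
comp("cap",420,445,220,245,12,b)
comp("turq",343,370,255,278,7,b)
comp("torch",405,455,150,190,14,lambda p:p.max(-1)<30)
E
```

```text
[  453   141   163    86 11291] centroid px [[228.5 180.1]] minrect ((583.6822509765625, 187.3942413330078), (29.292144775390625, 62.865516662597656), 4.99239444732666) circ ((583.705322265625, 187.35159301757812), 33.375797271728516)
[ 185  165  105  103 8516] centroid px [[179.  185.6]] minrect ((572.7255249023438, 304.8162536621094), (41.040401458740234, 41.17245864868164), 0.43466734886169434) circ ((572.756103515625, 304.9169616699219), 20.89350700378418)
[  417   293   270   140 29578] centroid px [[231.5 210. ]] minrect ((512.04248046875, 180.61338806152344), (45.317649841308594, 103.08320617675781), 5.456825256347656) circ ((511.67803955078125, 180.62599182128906), 55.04318618774414)
[  186   330   134   133 13963] centroid px [[181.6 215.6]] minrect ((500.96240234375, 298.2298583984375), (51.98562240600586, 52.36293411254883), 76.32062530517578) circ ((501.0024719238281, 298.18798828125), 26.43829345703125)
tray px [205.  198.3] rect ((542.0914306640625, 244.24830627441406), (159.69703674316406, 276.53656005859375), 5.330777645111084) ell ((542.1907348632812, 243.16650390625
[... 769 characters left out ...]
x [432.1 232. ] rect ((451.8435363769531, -290.2992248535156), (41.48707962036133, 41.038665771484375), 52.25798797607422) ell ((451.9704895019531, -290.5377197265625), (40.99998092651367, 41.50078201293945), 179.79270935058594)
turq px [355.2 266.3] rect ((374.93994140625, -107.87129211425781), (49.664772033691406, 14.397202491760254), 49.5369758605957) ell ((375.2408142089844, -107.591064453125), (15.15280818939209, 58.91746139526367), 139.61949157714844)
torch px [426.5 172.3] rect ((595.4346313476562, -284.25457763671875), (84.77531433105469, 16.586959838867188), 49.12763214111328) ell ((590.0242919921875, -289.12445068359375), (13.817549705505371, 98.73082733154297), 140.57093811035156)
```

Run:
```python
from h import *
im=load("top0"); im2=load("side0")
for i in(im,im2):
    p=i["pixels"].astype(float); i["pixels"]=np.clip(255*(p/255)**.5,0,255).astype(np.uint8)
crop(im,"t_torch",405,460,145,195,12); crop(im,"t_bot",340,390,125,185,9)
crop(im2,"s_torch",370,430,255,315,9); crop(im2,"s_bot",330,390,190,265,8)
a=[cv2.imread(f"pics/{n}.png") for n in("t_torch","t_bot","s_torch","s_bot")]
for n,x in zip("abcd",a): print(x.shape)
```

```text
(600, 660, 3)
(540, 450, 3)
(540, 540, 3)
(600, 480, 3)
```

View pics/t_torch.png

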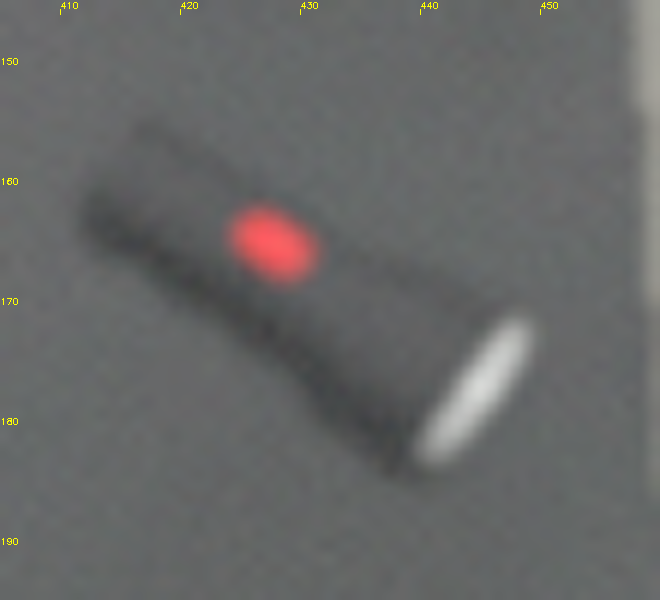

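View pics/t_bot.png

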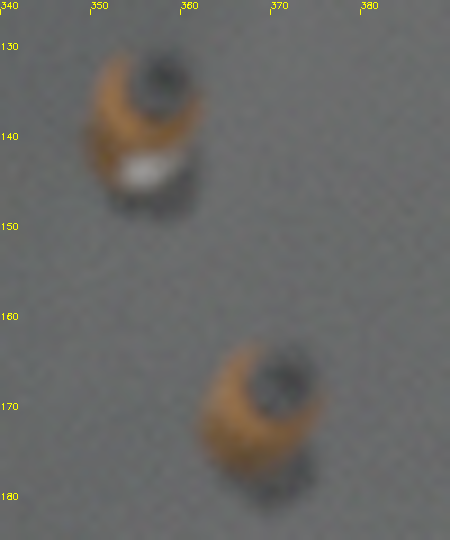

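View pics/s_bot.png

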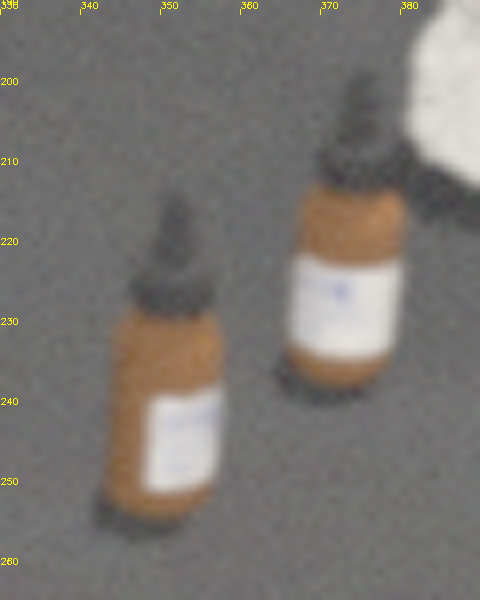

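View pics/s_torch.png

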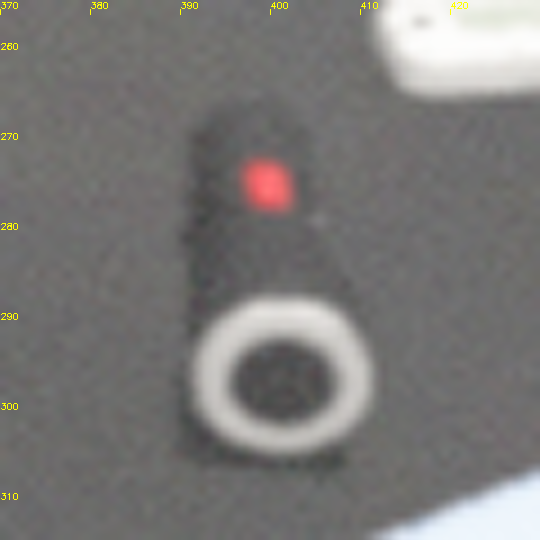

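Run:
```python
from h import *
im=load("top0"); im2=load("side0")
A=at_z(im,444.5,176.8,16.5); B=at_z(im2,400.7,296.5,16.5); print("head face",A.round(1),B.round(1))
sw1=at_z(im,427.3,165,27);sw2=at_z(im2,398.8,275.3,27);print("switch",sw1.round(1),sw2.round(1))
for n,i in(("t",im),("s",im2)):
    P=cloud(i).reshape(-1,3)
    m=(P[:,0]>540)&(P[:,0]<680)&(P[:,1]>-350)&(P[:,1]<-220)&(P[:,2]>9)&(P[:,2]<45)
    q=P[m].astype(np.float32); q=q[(q[:,1]>-345)]
    c=q[:,:2].mean(0); U,s,V=np.linalg.svd(q[:,:2]-c); 
    d=V[0]; d=d if d[1]<0 else -d; t=(q[:,:2]-c)@d; w=(q[:,:2]-c)@[-d[1],d[0]]
    print(n,len(q),c,"dir",d,"t",t.min().round(1),t.max().round(1),"zmax",q[:,2].max(),cv2.minAreaRect(q[:,:2]))
    for a in range(-60,60,10):
        k=(t>=a)&(t<a+10)
        if k.sum()>3: print(a,k.sum(),w[k].min().round(1),w[k].max().round(1),"top w",w[k][q[k,2]>q[k,2].max()-3].mean().round(1),q[k,2].max().round(1))
# bottle
print("bottle by top bulb",at_z(im,370.5,167.5,88).round(1)[:2])
# side: base bottom centre ; body edges at mid
print("base side ",at_z(im2,348.5,252.5,3).round(1), "bulb tip side",at_z(im2,351.3,213.5,87).round(1))
for n,i in(("t",im),("s",im2)):
    P=cloud(i).reshape(-1,3)
    for nm,(x0,x1,y0,y1) in dict(B=(560,640,-160,-80),A=(640,730,-130,-50)).items():
        for z0,z1 in((15,50),(58,70),(72,100)):
            m=(P[:,0]>x0)&(P[:,0]<x1)&(P[:,1]>y0)&(P[:,1]<y1)&(P[:,2]>z0)&(P[:,2]<z1)
            if m.sum()>3: print(n,nm,z0,m.sum(),P[m].min(0).round(1),P[m].max(0).round(1),P[m].mean(0).round(1))
```

```text
head face [ 582.1 -325.8   16.5] [ 582.9 -321.5   16.5]
switch [ 609.3 -283.6   27. ] [ 610.  -282.8   27. ]Traceback (most recent call last):
  File "<stdin>", line 11, in <module>
cv2.error: OpenCV(4.12.0) /io/opencv/modules/imgproc/src/convhull.cpp:143: error: (-215:Assertion failed) total >= 0 && (depth == CV_32F || depth == CV_32S) in function 'convexHull'
```

Run:
```python
from h import *
im=load("top0"); im2=load("side0")
for n,i in(("t",im),("s",im2)):
    P=cloud(i).reshape(-1,3)
    m=(P[:,0]>540)&(P[:,0]<680)&(P[:,1]>-345)&(P[:,1]<-220)&(P[:,2]>9)&(P[:,2]<45)
    q=P[m]
    c=q[:,:2].mean(0); U,s,V=np.linalg.svd(q[:,:2]-c); 
    d=V[0]; d=d if d[1]<0 else -d; t=(q[:,:2]-c)@d; w=(q[:,:2]-c)@[-d[1],d[0]]
    print(n,len(q),c,"dir",d,"t",t.min().round(1),t.max().round(1),"zmax",q[:,2].max())
    for a in range(-60,60,10):
        k=(t>=a)&(t<a+10)
        if k.sum()>3: print(a,k.sum(),w[k].min().round(1),w[k].max().round(1),"top w",w[k][q[k,2]>q[k,2].max()-3].mean().round(1),q[k,2].max().round(1))
print("bottle by top bulb",at_z(im,370.5,167.5,88).round(1)[:2])
print("base side ",at_z(im2,348.5,252.5,3).round(1), "bulb tip side",at_z(im2,351.3,213.5,87).round(1))
for n,i in(("t",im),("s",im2)):
    P=cloud(i).reshape(-1,3)
    for nm,(x0,x1,y0,y1) in dict(B=(560,640,-160,-80),A=(640,730,-130,-50)).items():
        for z0,z1 in((15,50),(58,70),(72,100)):
            m=(P[:,0]>x0)&(P[:,0]<x1)&(P[:,1]>y0)&(P[:,1]<y1)&(P[:,2]>z0)&(P[:,2]<z1)
            if m.sum()>3: print(n,nm,z0,m.sum(),P[m].min(0).round(1),P[m].max(0).round(1),P[m].mean(0).round(1))
```

```text
t 412 [ 601.17187114 -289.73080839] dir [-0.6071968  -0.79455147] t -46.6 39.8 zmax 38.62794191710168
-50 27 -9.9 12.2 top w -1.7 27.1
-40 42 -9.1 13.0 top w -1.1 28.4
-30 42 -9.0 12.7 top w 1.7 28.9
-20 42 -9.2 13.6 top w 1.2 32.7
-10 41 -9.2 12.9 top w 0.8 31.9
0 44 -9.3 13.7 top w 2.8 30.8
10 58 -12.8 16.5 top w 1.3 35.7
20 61 -14.0 19.6 top w 0.9 37.2
30 55 -12.6 19.2 top w 3.3 38.6
s 554 [ 593.65242063 -304.43165979] dir [-0.5716931  -0.82046755] t -60.2 28.1 zmax 37.28423137136167
-60 41 -9.4 14.2 top w 1.6 26.4
-50 34 -8.9 12.6 top w 2.1 28.7
-40 37 -9.3 13.8 top w 0.9 28.7
-30 42 -9.1 12.1 top w 1.7 30.3
-20 40 -9.7 11.4 top w 2.2 31.3
-10 11 -7.1 8.2 top w -0.1 31.1
0 52 -14.8 15.8 top w 1.6 35.8
10 67 -15.5 16.4 top w 0.5 37.0
20 228 -14.9 16.4 top w 0.6 37.3
bottle by top bulb [ 593.6 -139.6]
base side  [ 595.1 -150.4    3. ] bulb tip side [ 602.6 -140.8   87. ]
t B 15 67 [ 586.9 -157.1   15.4] [ 612.5 -129.8   49.6] [ 594.6 -139.1   38.6]
t B 58 39 [ 591.  -152.    58.5] [ 610.7 -133.4   70. ] [ 598.  -142.1   65.7]
t B 72 17 [ 596.4 -150.1   72. ] [ 602.3 -138.7   96. ] [ 599.  -142.6   82.4]
t A 15 65 [ 665.  -126.6   15.4] [ 691.9 -101.7   49.5] [ 671.9 -110.8   36. ]
t A 58 43 [ 669.6 -124.6   58.2] [ 688.5 -105.6   69.7] [ 677.5 -114.    65.7]
t A 72 20 [ 670.5 -118.7   72. ] [ 681.7 -111.5   90.8] [ 677.  -114.6   80.8]
s B 15 204 [ 585.3 -159.7   15.4] [ 610.6 -136.4   49.6] [ 594.7 -153.4   33.6]
s B 58 61 [ 589.4 -157.4   58.3] [ 609.  -136.7   69.8] [ 597.  -150.4   64.6]
s B 72 37 [ 594.9 -151.7   72.8] [ 604.6 -142.6   91.2] [ 599.  -147.8   81. ]
s A 15 168 [ 664.  -130.    15.1] [ 690.2 -109.2   49.9] [ 672.5 -124.    34.1]
s A 58 61 [ 669.4 -129.4   58.2] [ 688.3 -108.9   69.9] [ 675.9 -121.9   64.9]
s A 72 40 [ 673.  -124.8   72. ] [ 684.4 -113.8   89.3] [ 678.1 -119.6   80.6]
```

```bash
cat > plan.py <<'E'
from h import *
from workcell import ctrl
def state(): 
    o=ctrl.get_obs(); M=R.from_rotvec(o["orientation"]).as_matrix(); z=M[:,2]
    print("t",round(o["t"],2),"pos",o["ee_pos"].round(1),"jaw",np.degrees(np.arctan2(z[1],z[0])).round(1),"y",M[:,1].round(3),"F",o["ft_force"].round(1),"w",round(o["width"],1),"q",o["qpos"].round(2)); return o
E
python3 -c "
from plan import *
state()"
```

```text
t 0.1 pos [156.1 604.7 241. ] jaw 75.5 y [-0.    -0.001 -1.   ] F [ 0.5 -1.   0.3] w 87.7 q [ 1.3   0.42  1.63  0.    1.09 -0.02]
```

{"name": "servo_tool", "arguments": {"moves": "0.028 -0.055 0 0 0 -7; 0.056 -0.111 0 0 0 -14; 0.084 -0.166 0 0 0 -21; 0.112 -0.222 0 0 0 -28; 0.14 -0.278 0 0 0 -35; 0.168 -0.333 0 0 0 -42; 0.196 -0.389 0 0 0 -49; 0.224 -0.445 0 0 0 -56", "hand": 0}}

```text
t: 1.1
ee_pos: [380.7, 158.5, 241.8]
orientation: [-1.35, 0.957, -0.958]
ft_force: [0.7, 1.3, 0.1]
width: 87.6
```

{"name": "servo_tool", "arguments": {"moves": "0.028 -0.055 0 0 0 -7; 0.056 -0.111 0 0 0 -14; 0.084 -0.166 0 0 0 -21; 0.112 -0.222 0 0 0 -28; 0.14 -0.278 0 0 0 -35; 0.168 -0.333 0 0 0 -42; 0.196 -0.389 0 0 0 -49; 0.224 -0.444 0 0 0 -55"}}

```text
t: 2.1
ee_pos: [604.6, -285.6, 241.2]
orientation: [-0.847, 1.652, -1.651]
ft_force: [0.5, -0.0, 0.6]
width: 87.7
```

{"name": "servo_tool", "arguments": {"moves": "0.002 0 -0.05 0 0 0; 0.004 0 -0.1 0 0 0; 0.004 0 -0.1 0 0 0; 0.004 0 -0.1 0 0 0"}}

```text
t: 2.6
ee_pos: [608.9, -283.9, 143.1]
orientation: [-0.849, 1.648, -1.65]
ft_force: [0.5, -1.1, 0.3]
width: 87.4
```

Run:
```python
from plan import *
state(); im=grab("side","side1"); crop(im,"s1",350,450,200,320,6)
```

```text
t 2.6 pos [ 608.9 -283.9  143.1] jaw -35.5 y [ 0.001 -0.001 -1.   ] F [ 0.5 -1.1  0.3] w 87.4 q [-0.45  0.6   1.58 -0.    0.96  0.17]
```

View pics/s1.png

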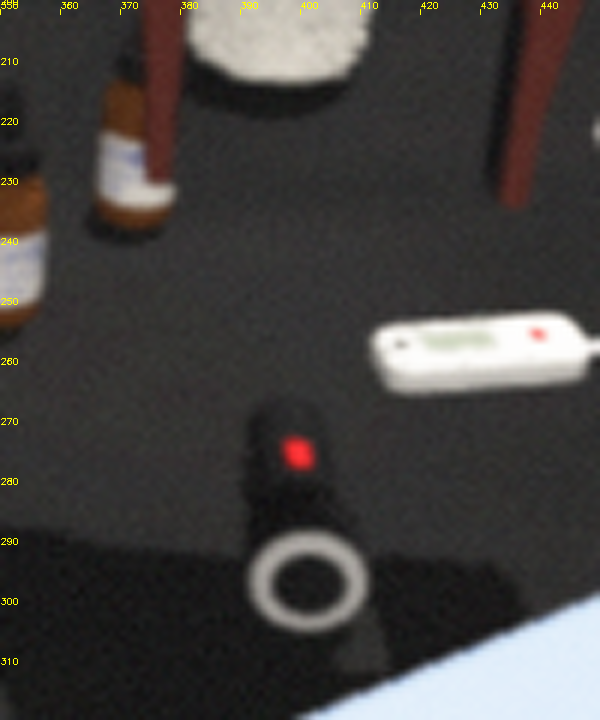

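Run:
```python
from plan import *
im=load("side1"); a=np.radians(-35.5); d=np.array([np.cos(a),np.sin(a),0]); p=np.array([608.9,-283.9,124])
print(proj(im,np.array([p-44*d,p-57.5*d,p+44*d,p+57.5*d])).round(1))
print(at_z(im,403.8,137,10), at_z(load("top0"),403,137,10).round(0))
```

```text
[[378.6 228.3]
 [370.7 227.8]
 [431.3 231.4]
 [439.5 231.8]]
[1116.55863811  289.90574156   10.        ] [ 682. -233.   10.]
```

{"name": "servo_tool", "arguments": {"moves": "0 0 -0.05 0 0 0; 0 0 -0.09 0 0 0; 0 0 -0.112 0 0 0; 0 0 -0.112 0 0 0; 0 0 -0.112 0 0 0"}}

```text
t: 3.28
ee_pos: [609.6, -284.3, 31.7]
orientation: [-0.848, 1.646, -1.651]
ft_force: [0.6, 0.3, 0.2]
width: 88.0
```

{"name": "servo_tool", "arguments": {"moves": "0 0 0 0 0 0; 0 0 0 0 0 0; 0 0 0 0 0 0; 0 0 0 0 0 0; 0 0 0 0 0 0; 0 0 0 0 0 0; 0 0 0 0 0 0; 0 0 0 0 0 0", "hand": 255}}

```text
t: 4.28
ee_pos: [608.2, -283.7, 29.6]
orientation: [-0.85, 1.649, -1.649]
ft_force: [-0.4, -0.2, -0.1]
width: 22.4
```

{"name": "servo_tool", "arguments": {"moves": "0 0 0.02 0 0 0; 0 0 0.05 0 0 0; 0 0 0.09 0 0 0; 0 0 0.09 0 0 0; 0 0 0.09 0 0 0"}}

```text
t: 4.9
ee_pos: [607.9, -283.6, 120.1]
orientation: [-0.849, 1.649, -1.649]
ft_force: [0.3, 0.7, -1.8]
width: 22.5
```

Run:
```python
from plan import *
state(); im=grab("side","side2"); crop(im,"s2",340,460,170,320,5)
im=grab("top","top2"); crop(im,"t2",380,480,120,220,5)
```

```text
t 4.9 pos [ 607.9 -283.6  120.1] jaw -35.5 y [ 0. -0. -1.] F [ 0.3  0.7 -1.8] w 22.5 q [-0.45  0.63  1.59  0.    0.92  0.17]
```

View pics/s2.png

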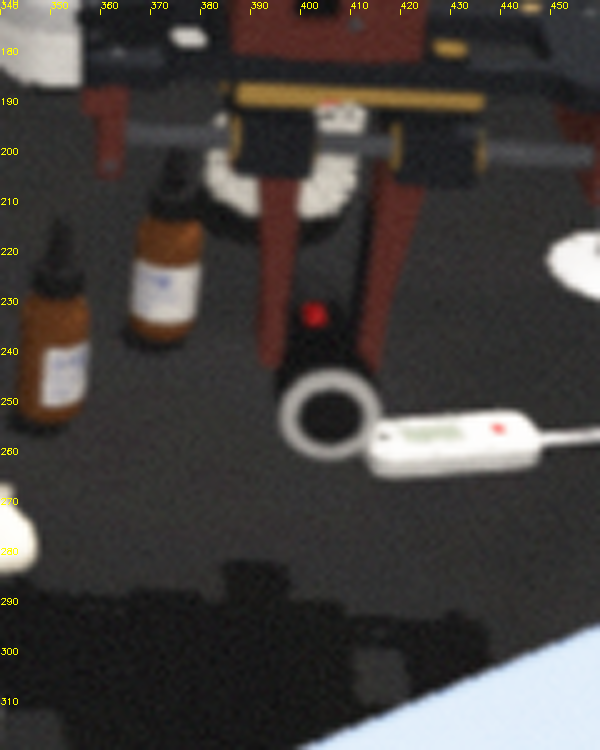

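Run:
```python
from plan import *
im=load("side2"); p=at_z(im,405.3,252.5,107); print(p, np.linalg.norm(p[:2]-[607.9,-283.6]), np.degrees(np.arctan2(*(p[:2]-[607.9,-283.6])[::-1])))
s=at_z(im,401.8,232.5,117);print(s,s[:2]-[607.9,-283.6])
```

```text
[ 581.94617209 -319.22285877  107.        ] 44.07481424327998 -126.07604392413364
[ 606.80206191 -279.82260917  117.        ] [-1.09793809  3.77739083]
```

View pics/t2.png

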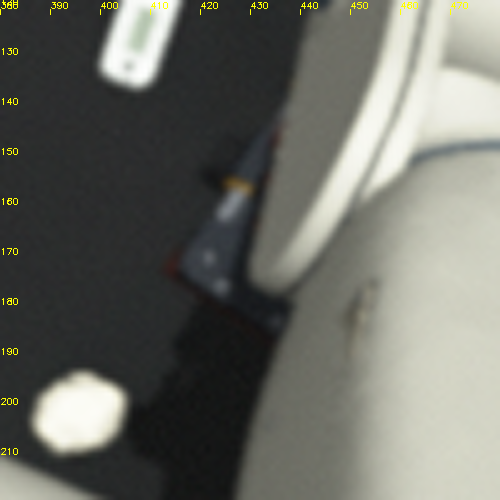

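{"name": "servo_tool", "arguments": {"moves": "-0.006 0.03 0 0 0 3; -0.018 0.09 0 0 0 8; -0.03 0.15 0 0 0 13; -0.042 0.208 0 0 0 18; -0.054 0.266 0 0 0 24; -0.066 0.324 0 0 0 30; -0.078 0.382 0 0 0 36; -0.09 0.44 0 0 0 40.8"}}

```text
t: 6.0
ee_pos: [517.0, 157.9, 118.7]
orientation: [-1.254, 1.14, -1.138]
ft_force: [1.4, -0.5, -0.1]
width: 22.4
```

{"name": "servo_tool", "arguments": {"moves": "-0.006 0.027 0 0 0 0; -0.006 0.027 -0.03 0 0 0; -0.006 0.027 -0.06 0 0 0; -0.006 0.027 -0.06 0 0 0; -0.006 0.027 -0.06 0 0 0"}}

```text
t: 6.62
ee_pos: [512.3, 183.2, 59.8]
orientation: [-1.252, 1.141, -1.141]
ft_force: [-0.2, -0.3, -1.5]
width: 22.1
```

Run:
```python
from plan import *
state(); im=grab("side","side3"); crop(im,"s3",180,320,100,220,5)
im=grab("top","top3"); crop(im,"t3",140,280,150,245,5)
```

```text
t 6.62 pos [512.3 183.2  59.8] jaw 5.3 y [-0. -0. -1.] F [-0.2 -0.3 -1.5] w 22.1 q [0.32 0.58 1.9  0.   0.66 0.23]
```

View pics/s3.png

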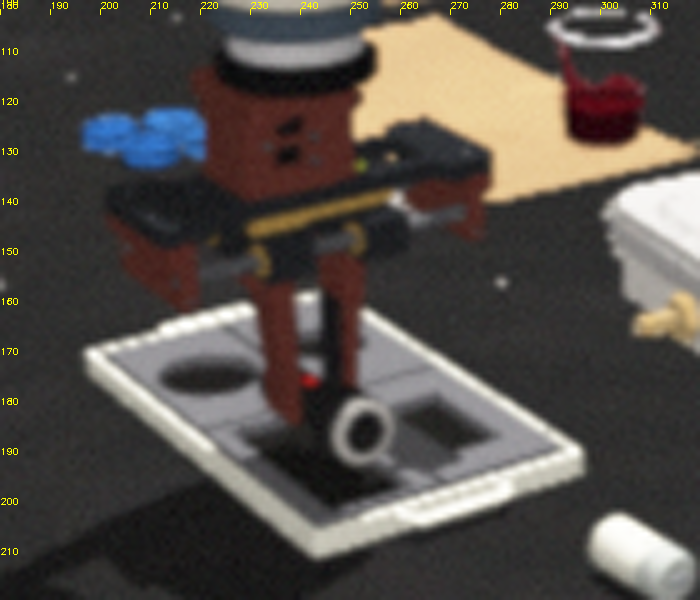

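View pics/t3.png

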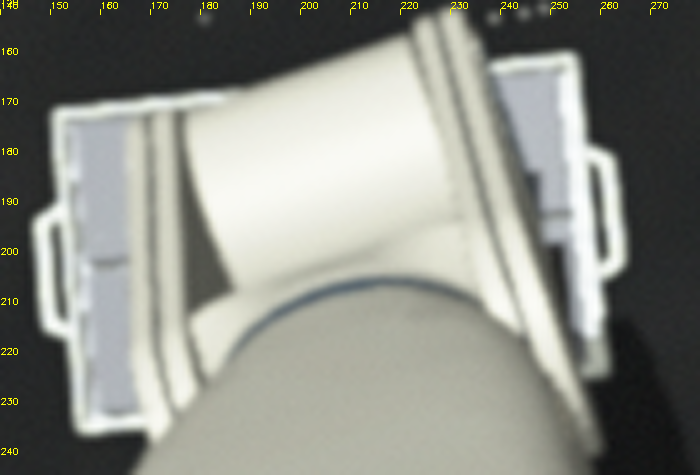

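Run:
```python
from plan import *
im=load("side3"); p=at_z(im,250.7,186.3,47); 
R5=np.radians(5.3); ey=np.array([-np.sin(R5),np.cos(R5)]); ex=np.array([np.cos(R5),np.sin(R5)])
r=p[:2]-[512,180.6]; print(p, "nest x,y",r@ex,r@ey)
# check side cam vs top on hollows: predicted pixels of torch hollow corners and candle hollow centre
for c in [(23,52),(23,-52),(-23,-52),(-23,52)]:
    w=np.array([512,180.6])+c[0]*ex+c[1]*ey; print(c,proj(load("side0"),np.array([*w,15])).round(1))
print(proj(load("side0"),np.array([572.7,304.9,15])),proj(load("side0"),np.array([501,298.2,15])))
crop(load("side0"),"s0tray",190,310,150,215,6)
```

```text
[514.35910605 139.36096037  47.        ] nest x,y -1.460254153312843 -41.280642300438544
(23, 52) [240.9 181.8]
(23, -52) [262.1 197.3]
(-23, -52) [245.7 202.3]
(-23, 52) [225.1 186.3]
[244.52222623 168.66748471] [220.98932874 175.02173885]
```

View pics/s0tray.png

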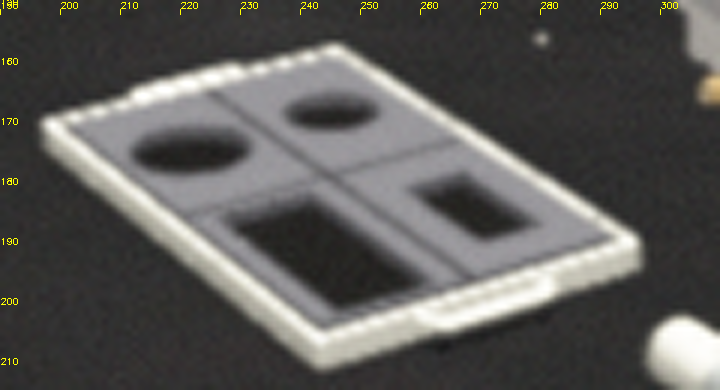

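{"name": "servo_tool", "arguments": {"moves": "0 -0.002 -0.01 0 0 0; 0 -0.002 -0.018 0 0 0; 0 -0.002 -0.0225 0 0 0; 0 -0.002 -0.0225 0 0 0; 0 -0.002 -0.0225 0 0 0; 0 -0.002 -0.0225 0 0 0"}}

```text
t: 7.48
ee_pos: [512.3, 181.4, 37.3]
orientation: [-1.251, 1.14, -1.141]
ft_force: [-0.1, 0.2, -0.4]
width: 22.6
```

{"name": "servo_tool", "arguments": {"moves": "0 0 0 0 0 0; 0 0 0 0 0 0; 0 0 0 0 0 0; 0 0 0 0 0 0; 0 0 0.02 0 0 0; 0 0 0.05 0 0 0; 0 0 0.1 0 0 0; 0 0 0.11 0 0 0", "hand": 100}}

```text
t: 8.48
ee_pos: [513.9, 181.9, 150.1]
orientation: [-1.247, 1.138, -1.142]
ft_force: [0.3, -0.1, 0.4]
width: 53.6
```

Run:
```python
from plan import *
state(); im=grab("side","side4"); crop(im,"s4",180,320,100,220,5)
```

```text
t 8.47 pos [513.9 181.9 150.1] jaw 5.3 y [ 0.005  0.002 -1.   ] F [ 0.3 -0.1  0.4] w 53.6 q [0.32 0.43 1.87 0.   0.83 0.23]
```

View pics/s4.png

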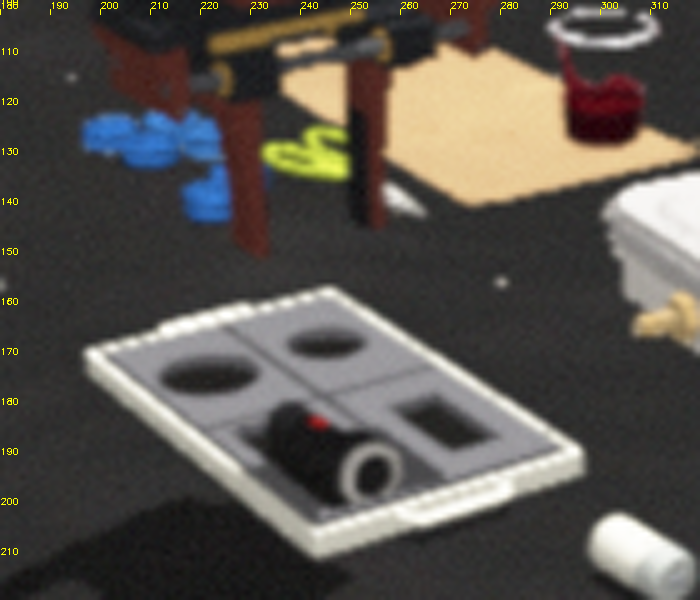

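{"name": "servo_tool", "arguments": {"moves": "0.008 -0.03 0 0 0 6; 0.018 -0.07 0 0 0 16; 0.03 -0.115 0 0 0 26; 0.042 -0.16 0 0 0 36; 0.054 -0.205 0 0 0 46; 0.066 -0.25 0 0 0 56; 0.078 -0.295 0 0 0 66; 0.0864 -0.326 0 0 0 76", "hand": 40}}

```text
t: 9.52
ee_pos: [598.1, -146.5, 145.4]
orientation: [-1.567, 0.117, -0.114]
ft_force: [-0.1, 0.9, -0.4]
width: 74.0
```

{"name": "servo_tool", "arguments": {"moves": "0 0 0 0 0 7; 0 0 0 0 0 14; 0 0 0 0 0 14; 0 0 0 0 0 14"}}

```text
t: 10.02
ee_pos: [598.1, -144.4, 146.2]
orientation: [-1.569, -0.07, 0.072]
ft_force: [1.8, 0.7, -0.2]
width: 74.0
```

Run:
```python
from plan import *
state(); im=grab("side","side5"); crop(im,"s5",280,440,140,280,5)
im=grab("top","top5"); crop(im,"t5",140,460,110,250,2);
crop(im,"t5b",200,270,190,235,10)
```

```text
t 10.03 pos [ 598.1 -144.4  146.2] jaw 95.2 y [-0.001  0.    -1.   ] F [ 1.8  0.7 -0.2] w 74.0 q [-0.26  0.53  1.71 -0.    0.9  -1.92]
```

View pics/s5.png

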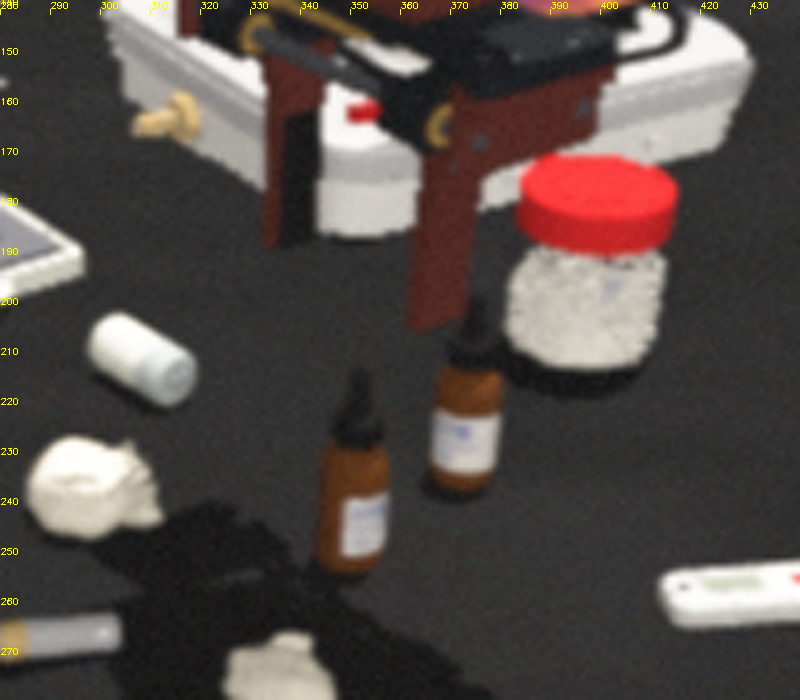

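View pics/t5.png

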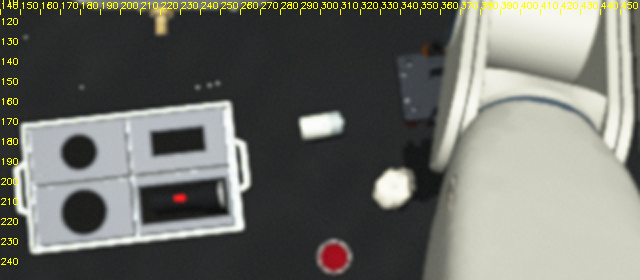

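View pics/t5b.png

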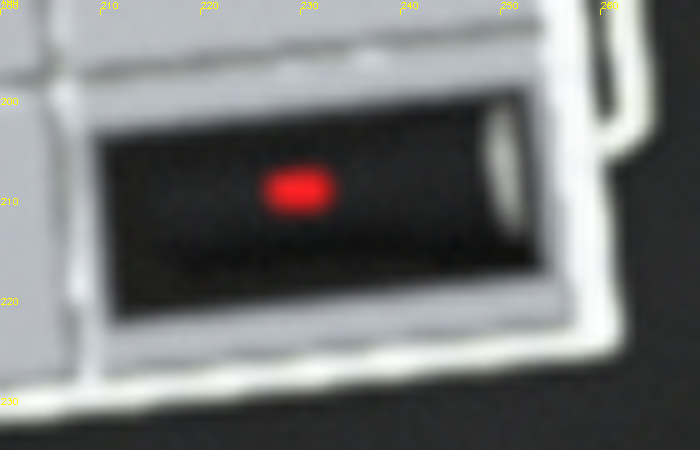

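{"name": "servo_tool", "arguments": {"moves": "0 0 -0.03 0 0 0; 0 0 -0.06 0 0 0; 0 0 -0.085 0 0 0; 0 0 -0.1 0 0 0; 0 0 -0.106 0 0 0; 0 0 -0.106 0 0 0; 0 0 -0.106 0 0 0"}}

```text
t: 11.0
ee_pos: [599.2, -144.8, 42.1]
orientation: [-1.57, -0.074, 0.072]
ft_force: [1.1, -0.0, -0.2]
width: 74.3
```

Run:
```python
from plan import *
state(); im=grab("side","side6"); crop(im,"s6",300,420,160,280,6)
```

```text
t 11.0 pos [ 599.2 -144.8   42.1] jaw 95.3 y [ 0.001 -0.    -1.   ] F [ 1.1 -0.  -0.2] w 74.3 q [-0.26  0.68  1.74 -0.    0.72 -1.92]
```

View pics/s6.png

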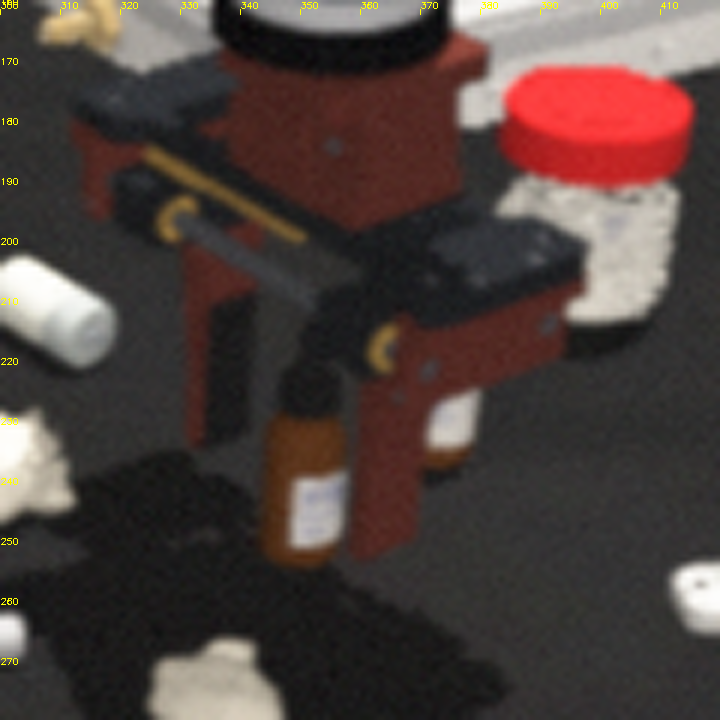

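{"name": "servo_tool", "arguments": {"moves": "0 0 -0.001 0 0 0; 0 0 -0.001 0 0 0; 0 0 -0.001 0 0 0; 0 0 -0.001 0 0 0; 0 0 -0.001 0 0 0; 0 0 -0.001 0 0 0; 0 0 -0.001 0 0 0; 0 0 -0.001 0 0 0", "hand": 255}}

```text
t: 12.05
ee_pos: [598.6, -144.7, 40.2]
orientation: [-1.57, -0.073, 0.073]
ft_force: [-0.2, 0.9, 0.4]
width: 26.4
```

{"name": "servo_tool", "arguments": {"moves": "0 0 0.005 0 0 0; 0 0 0.02 0 0 0; 0 0 0.045 0 0 0; 0 0 0.075 0 0 0; 0 0 0.09 0 0 0; 0 0 0.09 0 0 0; 0 0 0.09 0 0 0"}}

```text
t: 12.92
ee_pos: [598.0, -144.5, 129.4]
orientation: [-1.569, -0.072, 0.074]
ft_force: [-0.2, 0.4, -0.4]
width: 26.5
```

Run:
```python
from plan import *
state(); im=grab("side","side7"); crop(im,"s7",300,420,130,270,5)
```

```text
t 12.93 pos [ 598.  -144.5  129.4] jaw 95.3 y [-0.001  0.    -1.   ] F [-0.2  0.4 -0.4] w 26.5 q [-0.26  0.55  1.72  0.    0.87 -1.92]
```

View pics/s7.png

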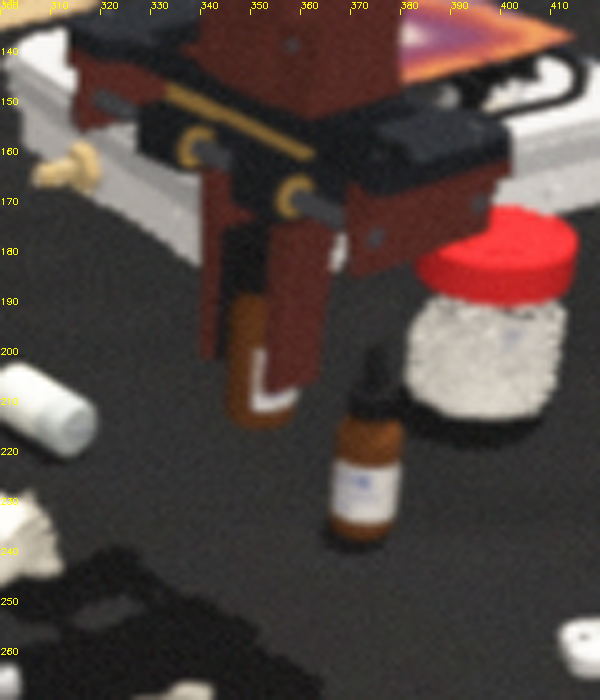

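{"name": "servo_tool", "arguments": {"moves": "-0.001 0.015 0 0 0 0; -0.003 0.045 0 0 0 0; -0.006 0.095 0 0 0 0; -0.009 0.15 0 0 0 0; -0.012 0.205 0 0 0 0; -0.015 0.26 0 0 0 0; -0.018 0.315 0 0 0 0; -0.021 0.37 0 0 0 0"}}

```text
t: 13.98
ee_pos: [576.4, 227.8, 129.5]
orientation: [-1.57, -0.072, 0.074]
ft_force: [0.6, -0.4, -0.2]
width: 26.2
```

{"name": "servo_tool", "arguments": {"moves": "-0.002 0.035 0 0 0 0; -0.003 0.06 0 0 0 0; -0.0043 0.075 0 0 0 0; -0.0045 0.0793 -0.01 0 0 0; -0.0045 0.0793 -0.035 0 0 0; -0.0045 0.0793 -0.055 0 0 0; -0.0045 0.0793 -0.06 0 0 0; -0.0045 0.0793 -0.06 0 0 0"}}

```text
t: 14.98
ee_pos: [573.1, 304.1, 69.8]
orientation: [-1.57, -0.072, 0.073]
ft_force: [-0.2, 0.5, -0.3]
width: 26.1
```

Run:
```python
from plan import *
state(); im=grab("side","side8"); crop(im,"s8",190,310,90,210,6)
```

```text
t 14.97 pos [573.1 304.1  69.8] jaw 95.3 y [-0.001 -0.    -1.   ] F [-0.2  0.5 -0.3] w 26.1 q [ 0.47  0.68  1.66 -0.    0.81 -1.19]
```

View pics/s8.png

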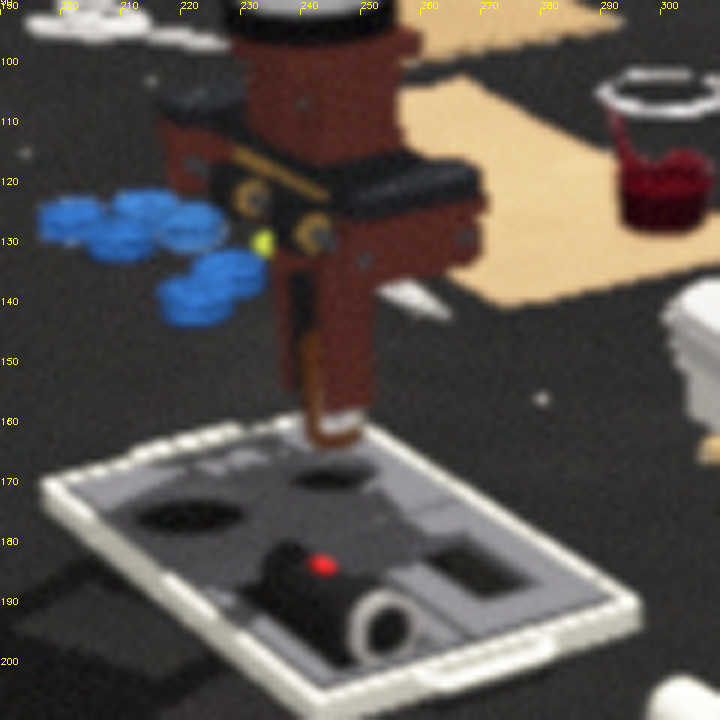

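{"name": "servo_tool", "arguments": {"moves": "-0.0002 0.0006 -0.008 0 0 0; -0.0002 0.0006 -0.016 0 0 0; -0.0002 0.0006 -0.02 0 0 0; -0.0002 0.0006 -0.0218 0 0 0; -0.0002 0.0006 -0.0218 0 0 0; -0.0002 0.0006 -0.0218 0 0 0"}}

```text
t: 15.78
ee_pos: [573.0, 305.3, 48.6]
orientation: [-1.569, -0.073, 0.073]
ft_force: [0.0, -0.0, -1.0]
width: 26.2
```

Run:
```python
from plan import *
state(); im=grab("side","side9"); crop(im,"s9",200,290,100,210,6)
```

```text
t 15.78 pos [573.  305.3  48.6] jaw 95.3 y [ 0.  0. -1.] F [ 0. -0. -1.] w 26.2 q [ 0.47  0.71  1.66  0.    0.77 -1.19]
```

View pics/s9.png

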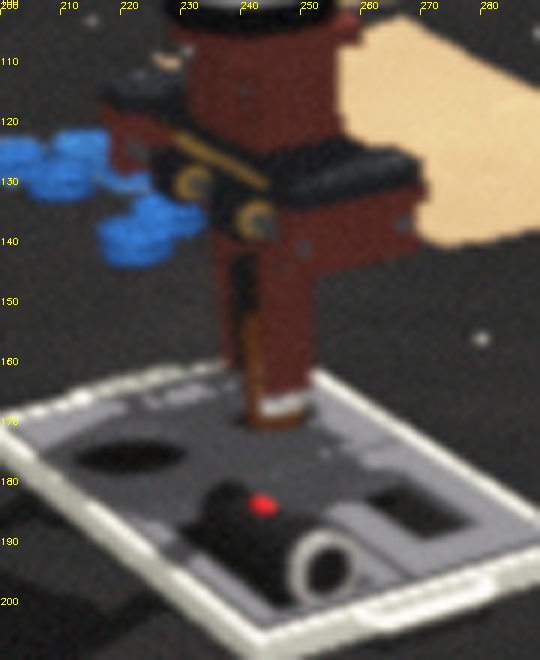

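{"name": "servo_tool", "arguments": {"moves": "0 0 -0.0008 0 0 0; 0 0 -0.0008 0 0 0; 0 0 -0.0008 0 0 0"}}

```text
t: 16.2
ee_pos: [572.9, 305.2, 47.6]
orientation: [-1.57, -0.073, 0.073]
ft_force: [0.3, 0.0, 0.0]
width: 26.3
```

{"name": "servo_tool", "arguments": {"moves": "0 0 0 0 0 0; 0 0 0 0 0 0; 0 0 0 0 0 0; 0 0 0 0 0 0", "hand": 100}}

```text
t: 16.7
ee_pos: [572.9, 305.2, 47.6]
orientation: [-1.57, -0.073, 0.073]
ft_force: [-0.2, -0.3, -0.3]
width: 52.8
```

{"name": "servo_tool", "arguments": {"moves": "0 0 0.015 0 0 0; 0 0 0.04 0 0 0; 0 0 0.07 0 0 0; 0 0 0.1 0 0 0; 0 0 0.12 0 0 0; 0 0 0.12 0 0 0"}}

```text
t: 17.45
ee_pos: [573.8, 305.7, 169.7]
orientation: [-1.568, -0.075, 0.07]
ft_force: [-0.1, 0.9, -0.9]
width: 53.6
```

Run:
```python
from plan import *
state(); im=grab("side","side10"); crop(im,"s10",190,310,90,210,6)
```

```text
t 17.45 pos [573.8 305.7 169.7] jaw 95.3 y [ 0.003  0.002 -1.   ] F [-0.1  0.9 -0.9] w 53.6 q [ 0.47  0.54  1.62 -0.    0.98 -1.19]
```

View pics/s10.png

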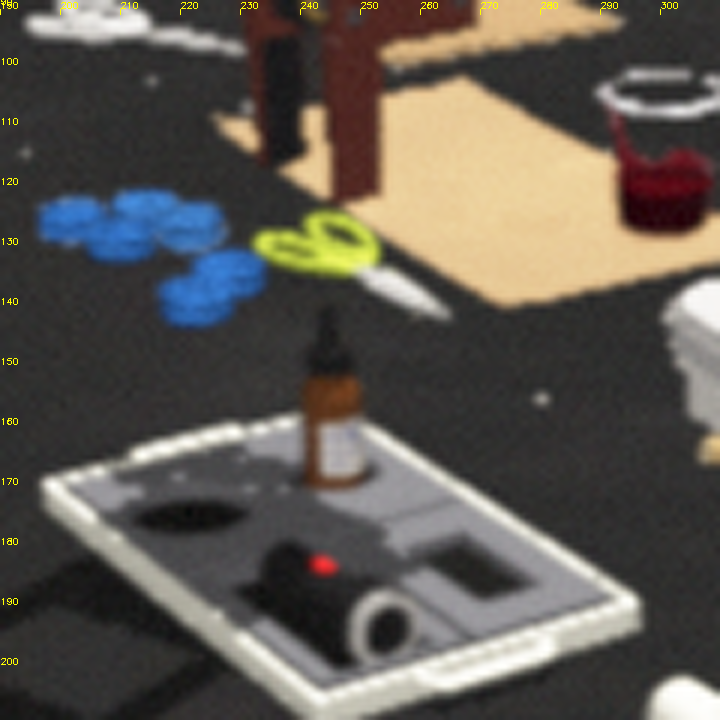

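{"name": "servo_tool", "arguments": {"moves": "-0.012 -0.027 0 0 0 0; -0.032 -0.074 0 0 0 0; -0.053 -0.124 0 0 0 0; -0.075 -0.174 0 0 0 0; -0.097 -0.224 0 0 0 0; -0.118 -0.272 -0.02 0 0 0; -0.1302 -0.3 -0.06 0 0 0; -0.1302 -0.3 -0.09 0 0 0", "hand": 50}}

```text
t: 18.5
ee_pos: [440.2, 3.6, 75.6]
orientation: [-1.57, -0.068, 0.073]
ft_force: [0.1, -0.2, -0.6]
width: 70.5
```

{"name": "servo_tool", "arguments": {"moves": "0 0 -0.005 0 0 0; 0 0 -0.005 0 0 0; 0 0 -0.005 0 0 0"}}

```text
t: 18.88
ee_pos: [443.4, 5.6, 73.3]
orientation: [-1.57, -0.075, 0.072]
ft_force: [-0.1, -0.2, 0.7]
width: 70.2
```

Run:
```python
from plan import *
state(); im=grab("side","side11"); crop(im,"s11",200,330,150,270,6)
```

```text
t 18.88 pos [443.4   5.6  73.3] jaw 95.4 y [ 0.001 -0.    -1.   ] F [-0.1 -0.2  0.7] w 70.2 q [-0.01  0.46  2.12 -0.    0.56 -1.68]
```

View pics/s11.png

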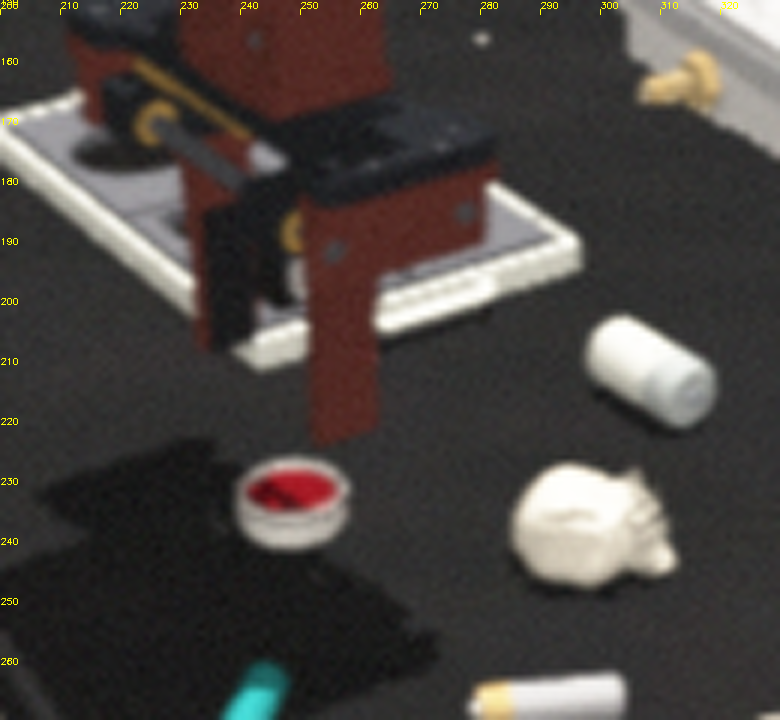

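Run:
```python
from plan import *
im=load("side11"); print(at_z(im,248.7,231.7,14).round(1), at_z(im,248.8,238,0))
im=load("top0");print(at_z(im,306.3,238,13))
print(state()["ee_pos"])
```

```text
[444.4   3.9  14. ] [442.8468961    1.34086961   0.        ]
[442.96547424   5.476546    13.        ]
t 18.93 pos [443.5   5.6  73.4] jaw 95.4 y [ 0.002 -0.    -1.   ] F [0.6 0.4 0.2] w 70.3 q [-0.01  0.46  2.12 -0.    0.56 -1.68]
[443.46856056   5.56830601  73.40142004]
```

{"name": "servo_tool", "arguments": {"moves": "0 -0.0008 -0.015 0 0 0; 0 -0.0008 -0.03 0 0 0; 0 -0.0008 -0.04 0 0 0; 0 -0.0008 -0.045 0 0 0; 0 -0.0008 -0.045 0 0 0; 0 -0.0008 -0.045 0 0 0; 0 -0.0008 -0.045 0 0 0"}}

```text
t: 19.8
ee_pos: [442.9, 4.4, 27.9]
orientation: [-1.57, -0.073, 0.072]
ft_force: [-0.1, 0.3, -0.0]
width: 70.7
```

{"name": "servo_tool", "arguments": {"moves": "0 0 0.0003 0 0 0; 0 0 0.0003 0 0 0; 0 0 0.0003 0 0 0; 0 0 0.0003 0 0 0; 0 0 0.0003 0 0 0; 0 0 0.0003 0 0 0; 0 0 0.0003 0 0 0", "hand": 255}}

```text
t: 20.68
ee_pos: [442.8, 4.4, 27.9]
orientation: [-1.57, -0.073, 0.073]
ft_force: [-0.1, -0.7, 1.5]
width: 36.1
```

{"name": "servo_tool", "arguments": {"moves": "0 0 0.005 0 0 0; 0 0 0.02 0 0 0; 0 0 0.045 0 0 0; 0 0 0.07 0 0 0; 0 0 0.08 0 0 0; 0 0 0.08 0 0 0"}}

```text
t: 21.42
ee_pos: [443.2, 4.4, 108.7]
orientation: [-1.57, -0.074, 0.071]
ft_force: [-0.8, -1.0, -0.8]
width: 36.0
```

Run:
```python
from plan import *
state(); im=grab("side","side12"); crop(im,"s12",200,330,130,250,6)
```

```text
t 21.43 pos [443.2   4.4 108.7] jaw 95.3 y [ 0.002 -0.    -1.   ] F [-0.8 -1.  -0.8] w 36.0 q [-0.02  0.39  2.11 -0.    0.64 -1.68]
```

View pics/s12.png

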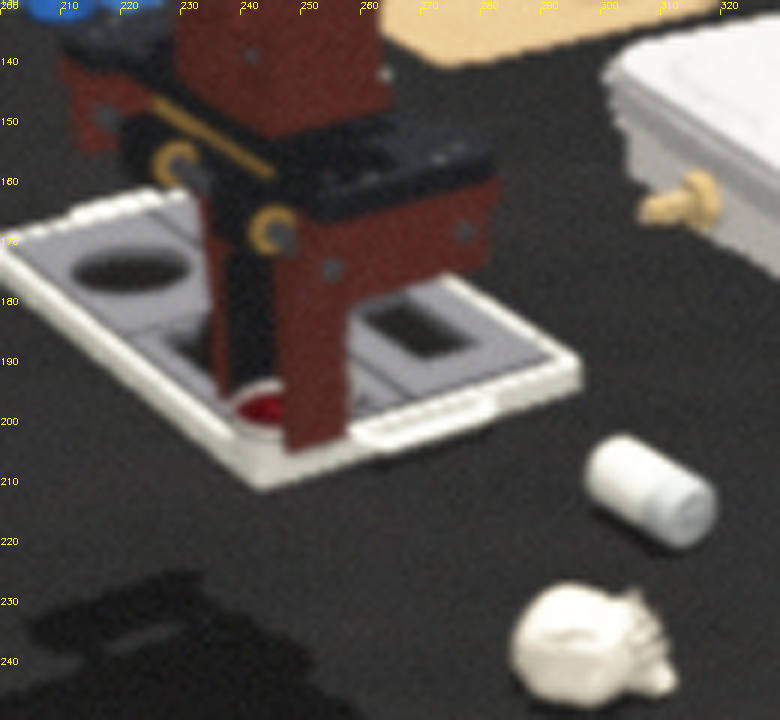

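{"name": "servo_tool", "arguments": {"moves": "0.004 0.02 0 0 0 0; 0.012 0.06 0 0 0 0; 0.022 0.11 0 0 0 0; 0.032 0.16 0 0 0 0; 0.042 0.21 0 0 0 0; 0.051 0.258 0 0 0 0; 0.0565 0.285 0 0 0 0; 0.058 0.2938 0 0 0 0"}}

```text
t: 22.48
ee_pos: [500.2, 299.3, 106.6]
orientation: [-1.57, -0.073, 0.075]
ft_force: [-0.2, 0.3, 0.2]
width: 36.3
```

{"name": "servo_tool", "arguments": {"moves": "0 0 -0.02 0 0 0; 0 0 -0.045 0 0 0; 0 0 -0.055 0 0 0; 0 0 -0.055 0 0 0; 0 0 -0.055 0 0 0"}}

```text
t: 23.1
ee_pos: [501.0, 298.0, 53.2]
orientation: [-1.569, -0.073, 0.072]
ft_force: [0.2, -0.1, 0.9]
width: 35.8
```

Run:
```python
from plan import *
state(); im=grab("side","side13"); crop(im,"s13",180,300,90,210,6)
```

```text
t 23.1 pos [501.  298.   53.2] jaw 95.3 y [ 0.  0. -1.] F [ 0.2 -0.1  0.9] w 35.8 q [ 0.52  0.63  1.82 -0.    0.69 -1.15]
```

View pics/s13.png

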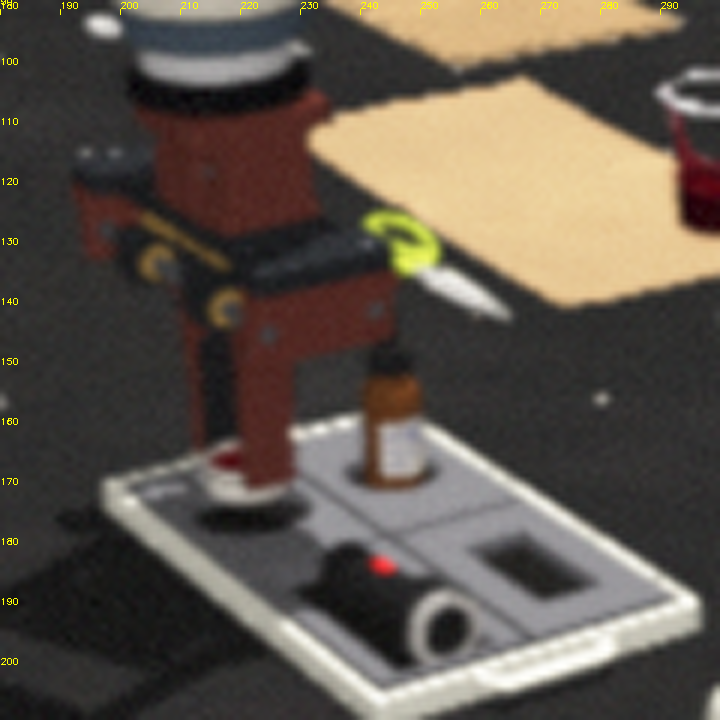

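{"name": "servo_tool", "arguments": {"moves": "0 0 -0.006 0 0 0; 0 0 -0.012 0 0 0; 0 0 -0.0165 0 0 0; 0 0 -0.0176 0 0 0; 0 0 -0.0176 0 0 0; 0 0 -0.0176 0 0 0"}}

```text
t: 23.9
ee_pos: [500.8, 298.3, 35.3]
orientation: [-1.569, -0.073, 0.073]
ft_force: [1.3, -0.3, 0.3]
width: 36.0
```

{"name": "servo_tool", "arguments": {"moves": "0 0 0 0 0 0; 0 0 0 0 0 0; 0 0 0 0 0 0; 0 0 0 0 0 0", "hand": 90}}

```text
t: 24.4
ee_pos: [500.7, 298.2, 35.3]
orientation: [-1.57, -0.073, 0.073]
ft_force: [0.2, -1.1, -0.3]
width: 56.8
```

{"name": "servo_tool", "arguments": {"moves": "0 0 0.015 0 0 0; 0 0 0.04 0 0 0; 0 0 0.07 0 0 0; 0 0 0.1 0 0 0; 0 0 0.12 0 0 0; 0 0 0.12 0 0 0"}}

```text
t: 25.15
ee_pos: [501.8, 298.9, 157.7]
orientation: [-1.568, -0.076, 0.07]
ft_force: [0.8, 0.4, -0.0]
width: 57.0
```

Run:
```python
from plan import *
state(); im=grab("side","side14"); crop(im,"s14",180,300,90,210,6)
```

```text
t 25.15 pos [501.8 298.9 157.7] jaw 95.3 y [ 0.004  0.002 -1.   ] F [ 0.8  0.4 -0. ] w 57.0 q [ 0.52  0.47  1.78 -0.    0.88 -1.15]
```

View pics/s14.png

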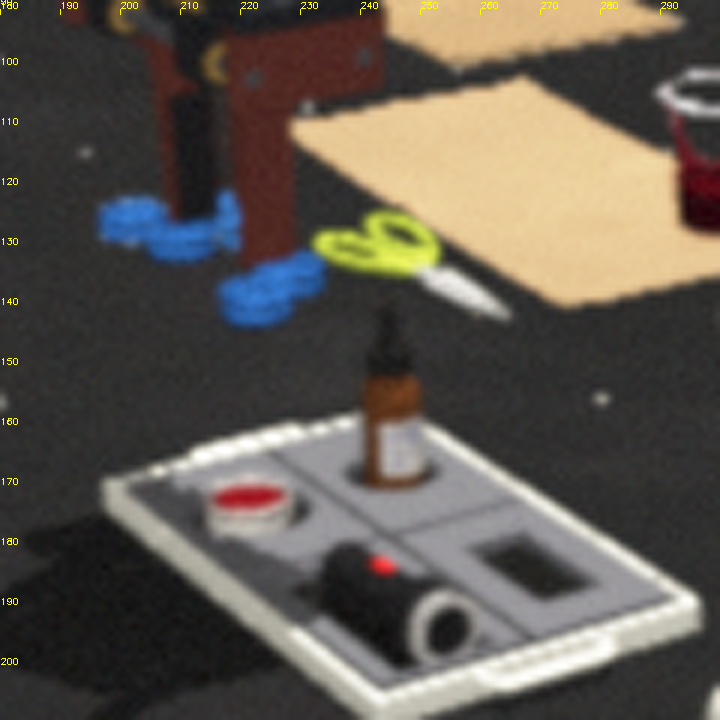

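{"name": "servo_tool", "arguments": {"moves": "-0.001 -0.02 0 0 0 0; -0.006 -0.075 0 0 0 -4; -0.011 -0.135 0 0 0 -8; -0.016 -0.195 0 0 0 -12; -0.021 -0.255 0 0 0 -16; -0.026 -0.315 0 0 0 -20; -0.031 -0.375 0 0 0 -24; -0.035 -0.425 0 0 0 -25.3", "hand": 100}}

```text
t: 26.2
ee_pos: [463.6, -129.3, 154.4]
orientation: [-1.553, 0.277, -0.274]
ft_force: [0.9, 0.5, 0.2]
width: 53.2
```

{"name": "servo_tool", "arguments": {"moves": "-0.0018 -0.018 -0.02 0 0 0; -0.0018 -0.018 -0.05 0 0 0; -0.0018 -0.018 -0.07 0 0 0; -0.0018 -0.018 -0.07 0 0 0; -0.0018 -0.018 -0.07 0 0 0"}}

```text
t: 26.82
ee_pos: [463.4, -145.0, 85.4]
orientation: [-1.553, 0.274, -0.273]
ft_force: [-0.0, -0.3, -0.1]
width: 53.6
```

Run:
```python
from plan import *
state(); im=grab("side","side15"); crop(im,"s15",230,330,190,290,7)
im=grab("top","top15"); crop(im,"t15",140,270,150,245,6)
```

```text
t 26.82 pos [ 463.4 -145.    85.4] jaw 70.0 y [-0.001  0.    -1.   ] F [-0.  -0.3 -0.1] w 53.6 q [-0.33  0.48  2.03 -0.    0.64 -1.55]
```

View pics/s15.png

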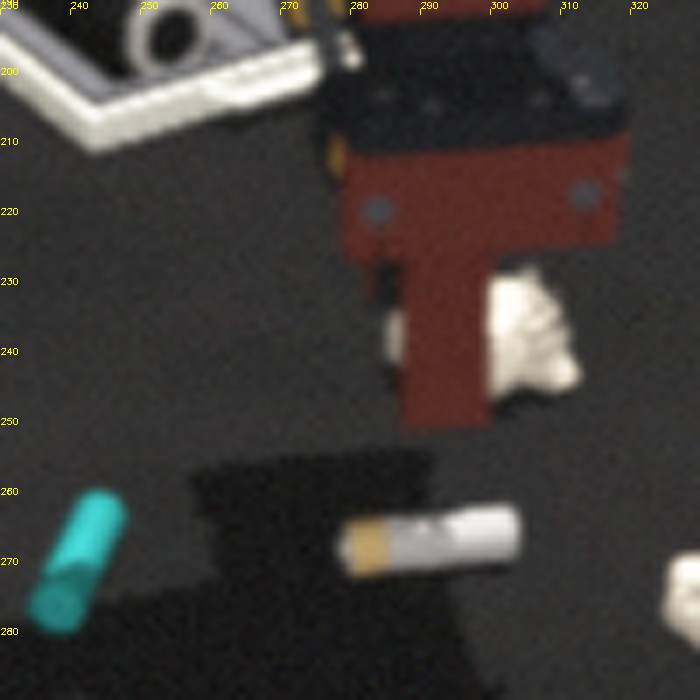

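View pics/t15.png

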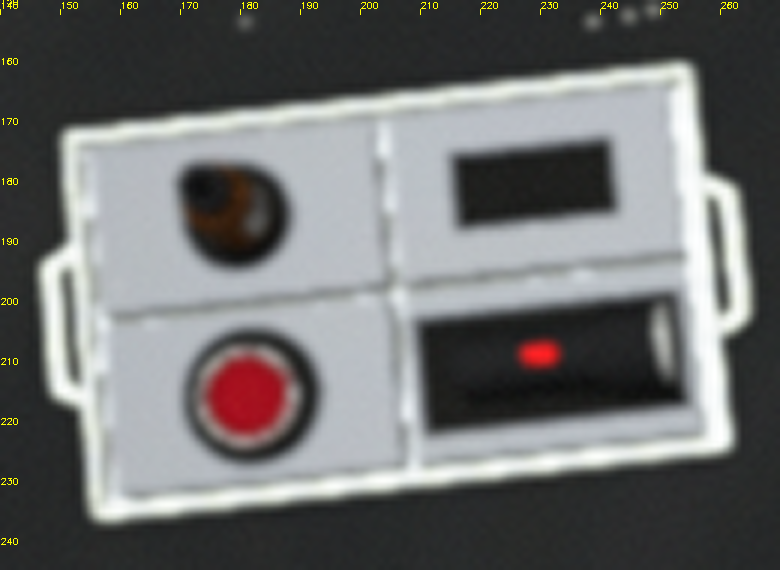

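Run:
```python
from plan import *
im=load("side15"); a=at_z(im,279,268.2,8); b=at_z(im,303.8,265.8,8); print(a,b,(a+b)/2,np.degrees(np.arctan2(*(b-a)[:2][::-1])),np.linalg.norm(b-a))
im=load("top0"); a=at_z(im,366.7,236.8,8); b=at_z(im,371.8,218.5,8); print(a,b,(a+b)/2,np.degrees(np.arctan2(*(b-a)[:2][::-1])),np.linalg.norm(b-a))
```

```text
[ 442.63695764 -136.56454892    8.        ] [ 488.41166335 -152.61439295    8.        ] [ 465.52431049 -144.58947093    8.        ] -19.322039788060422 48.506918851998144
[ 443.55129255 -137.02019131    8.        ] [ 486.63099168 -150.69118743    8.        ] [ 465.09114212 -143.85568937    8.        ] -17.60641706112481 45.1968650754249
```

{"name": "servo_tool", "arguments": {"moves": "0.0012 0.0005 -0.02 0 0 1; 0.0012 0.0005 -0.045 0 0 1; 0.0012 0.0005 -0.058 0 0 1; 0.0012 0.0005 -0.062 0 0 1; 0.0012 0.0005 -0.062 0 0 1; 0.0012 0.0005 -0.062 0 0 1; 0.0012 0.0005 -0.062 0 0 1"}}

```text
t: 27.8
ee_pos: [465.4, -144.4, 23.8]
orientation: [-1.555, 0.259, -0.261]
ft_force: [-0.1, -0.2, 1.0]
width: 52.9
```

{"name": "servo_tool", "arguments": {"moves": "0 0 0 0 0 0; 0 0 0 0 0 0; 0 0 0 0 0 0; 0 0 0 0 0 0; 0 0 0 0 0 0; 0 0 0 0 0 0; 0 0 0 0 0 0", "hand": 255}}

```text
t: 28.68
ee_pos: [465.1, -144.3, 23.3]
orientation: [-1.555, 0.26, -0.26]
ft_force: [-0.2, -0.7, -0.7]
width: 14.1
```

{"name": "servo_tool", "arguments": {"moves": "0 0 0.005 0 0 0; 0 0 0.02 0 0 0; 0 0 0.045 0 0 0; 0 0 0.07 0 0 0; 0 0 0.09 0 0 0; 0 0 0.09 0 0 0"}}

```text
t: 29.42
ee_pos: [466.3, -144.7, 115.4]
orientation: [-1.556, 0.257, -0.263]
ft_force: [-0.2, -1.0, -0.3]
width: 13.9
```

Run:
```python
from plan import *
state(); im=grab("side","side16"); crop(im,"s16",230,350,160,290,6)
```

```text
t 29.43 pos [ 466.3 -144.7  115.4] jaw 71.0 y [ 0.004 -0.001 -1.   ] F [-0.2 -1.  -0.3] w 13.9 q [-0.33  0.42  2.01 -0.    0.7  -1.56]
```

View pics/s16.png

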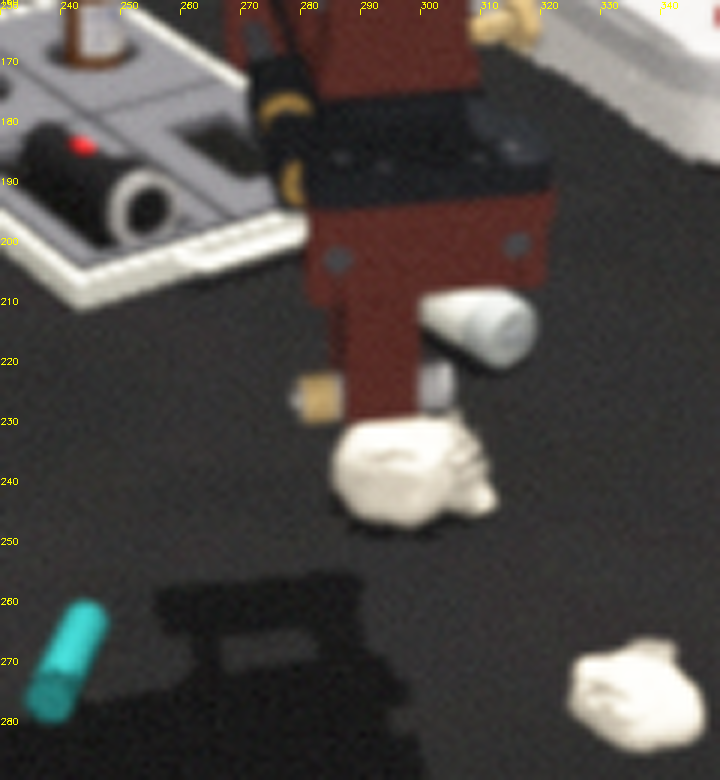

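{"name": "servo_tool", "arguments": {"moves": "0.006 0.016 0 0 0 -4; 0.02 0.056 0 0 0 -13; 0.036 0.1 0 0 0 -22; 0.052 0.145 0 0 0 -31; 0.068 0.19 0 0 0 -40; 0.084 0.235 0 0 0 -49; 0.1 0.28 0 0 0 -58; 0.113 0.316 0 0 0 -65.7"}}

```text
t: 30.48
ee_pos: [577.9, 173.4, 112.2]
orientation: [-1.251, 1.144, -1.143]
ft_force: [0.1, 0.2, -1.0]
width: 13.9
```

{"name": "servo_tool", "arguments": {"moves": "0.0055 0.0157 0 0 0 0; 0.0055 0.0157 -0.02 0 0 0; 0.0055 0.0157 -0.045 0 0 0; 0.0055 0.0157 -0.055 0 0 0; 0.0055 0.0157 -0.055 0 0 0; 0.0055 0.0157 -0.055 0 0 0"}}

```text
t: 31.22
ee_pos: [583.9, 187.0, 58.7]
orientation: [-1.251, 1.14, -1.141]
ft_force: [0.3, 0.6, 0.0]
width: 14.5
```

Run:
```python
from plan import *
state(); im=grab("side","side17"); crop(im,"s17",200,320,100,220,6)
```

```text
t 31.23 pos [583.9 187.   58.7] jaw 5.3 y [ 0.001  0.    -1.   ] F [0.3 0.6 0. ] w 14.5 q [ 0.29  0.65  1.75 -0.    0.74  0.2 ]
```

View pics/s17.png

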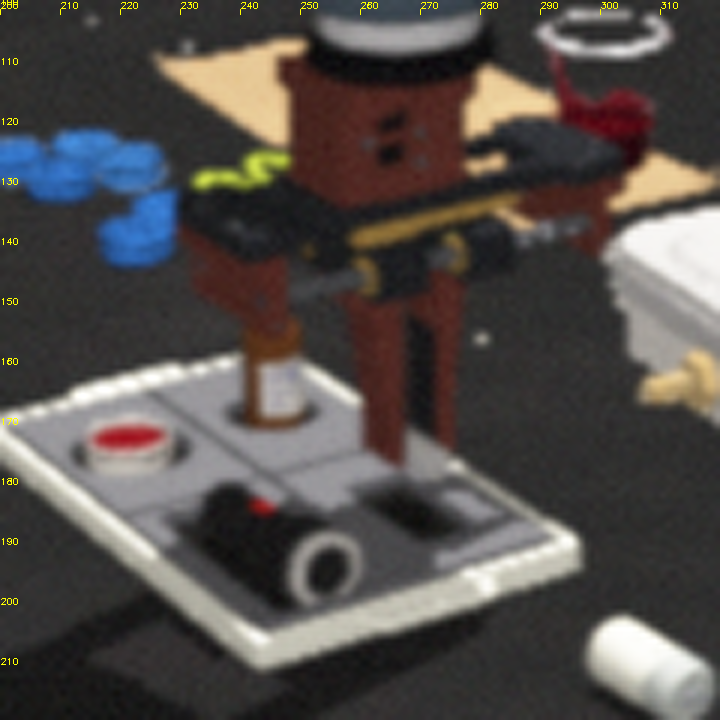

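Run:
```python
from plan import *
im=load("side17"); print(proj(im,np.array([[586,163,42.],[583.9,187,42],[581.6,211,42]])))
crop(im,"s17b",250,300,160,200,14)
```

```text
[[272.82009191 178.18430625]
 [267.67328154 174.7905616 ]
 [262.60322625 171.50959786]]
```

View pics/s17b.png

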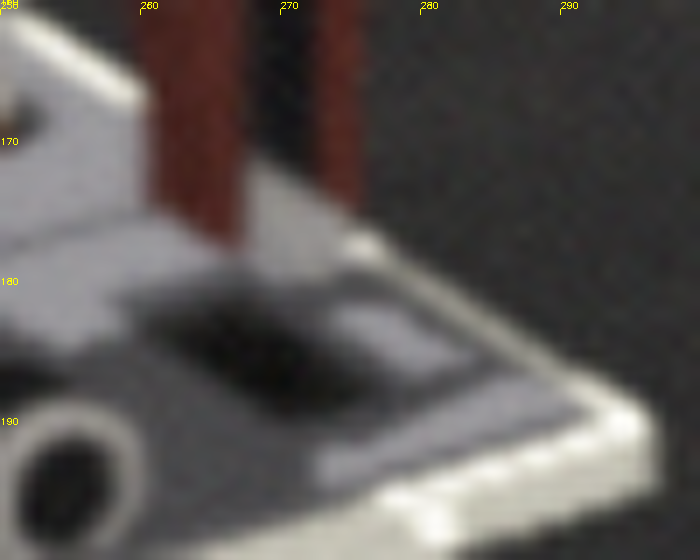

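{"name": "servo_tool", "arguments": {"moves": "0 0 -0.008 0 0 0; 0 0 -0.016 0 0 0; 0 0 -0.0225 0 0 0; 0 0 -0.0237 0 0 0; 0 0 -0.0237 0 0 0; 0 0 -0.0237 0 0 0"}}

```text
t: 32.02
ee_pos: [583.8, 187.5, 34.8]
orientation: [-1.251, 1.14, -1.141]
ft_force: [0.2, -1.1, -0.1]
width: 13.8
```

{"name": "servo_tool", "arguments": {"moves": "0 0 0 0 0 0; 0 0 0 0 0 0; 0 0 0 0 0 0; 0 0 0 0 0 0", "hand": 130}}

```text
t: 32.52
ee_pos: [583.6, 187.5, 34.6]
orientation: [-1.252, 1.141, -1.141]
ft_force: [-0.0, -0.4, 0.5]
width: 42.7
```

{"name": "servo_tool", "arguments": {"moves": "0 0 0.015 0 0 0; 0 0 0.04 0 0 0; 0 0 0.07 0 0 0; 0 0 0.1 0 0 0; 0 0 0.12 0 0 0; 0 0 0.12 0 0 0"}}

```text
t: 33.28
ee_pos: [584.6, 187.7, 156.5]
orientation: [-1.248, 1.139, -1.142]
ft_force: [0.6, 0.0, -0.8]
width: 43.1
```

{"name": "servo_tool", "arguments": {"moves": "-0.005 -0.04 0 0 0 0; -0.01 -0.09 0 0 0 0; -0.015 -0.14 0 0 0 0; -0.02 -0.19 0 0 0 0; -0.025 -0.24 0 0 0 0; -0.03 -0.29 0 0 0 0; -0.035 -0.33 0 0 0 0; -0.035 -0.33 0 0 0 0"}}

```text
t: 34.28
ee_pos: [547.5, -144.7, 153.4]
orientation: [-1.251, 1.145, -1.142]
ft_force: [-0.3, -0.1, -0.1]
width: 42.9
```

Run:
```python
from plan import *
state(); im=grab("side","side18"); crop(im,"s18",190,320,130,220,6)
im=grab("top","top18"); crop(im,"t18",140,270,150,245,6); cv2.imwrite("pics/t18f.png",im["pixels"][:,:,::-1])
```

```text
t 34.27 pos [ 547.5 -144.7  153.4] jaw 5.1 y [-0.002  0.    -1.   ] F [-0.3 -0.1 -0.1] w 42.9 q [-0.28  0.46  1.82 -0.    0.87 -0.37]
```

View pics/s18.png

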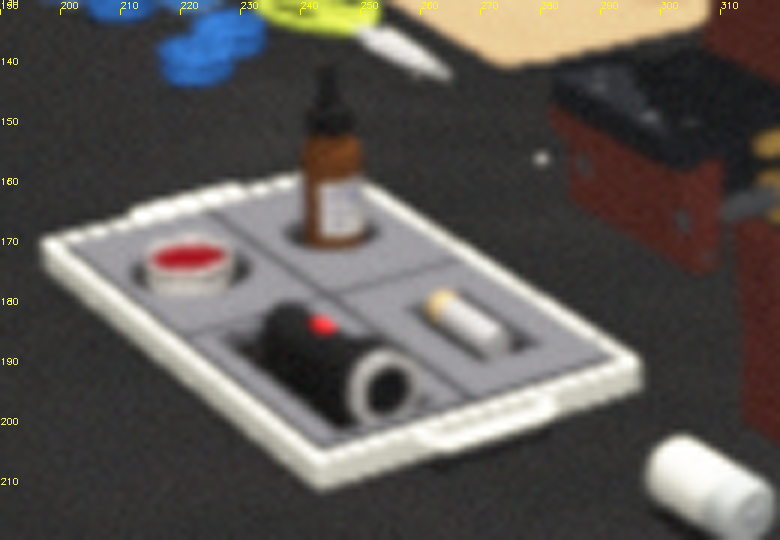

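View pics/t18.png

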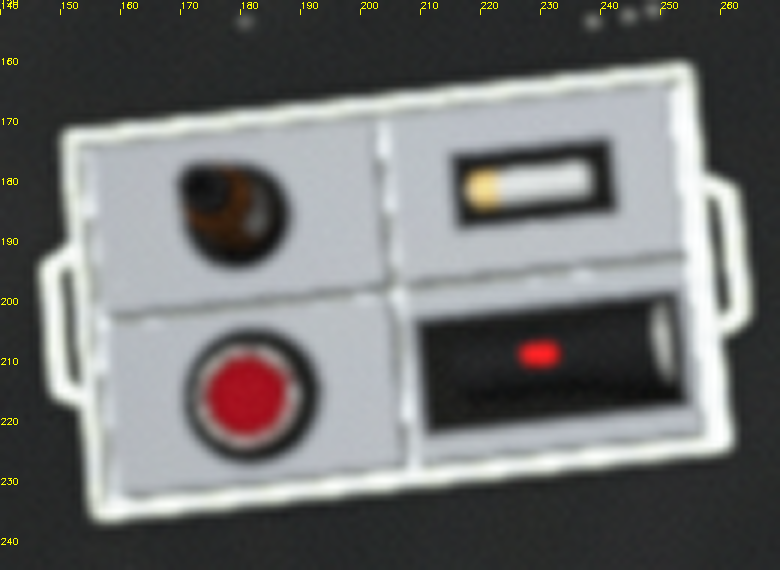

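View pics/t18f.png

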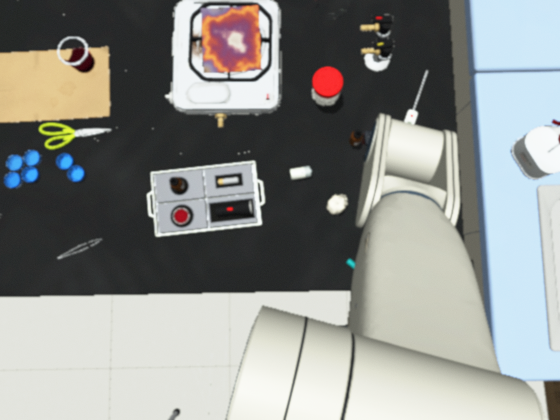

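Run:
```python
from plan import *
im=load("top18");P=cloud(im);P0=cloud(load("top0"))
def med(u,v,r=2): return np.median(P[v-r:v+r+1,u-r:u+r+1,2]).round(1)
print("insert",med(195,190),med(245,172),"candle",med(181,215),"cell",med(230,180),"torch barrel",med(222,208),"head",med(243,207))
a=load("side0")["pixels"].astype(int);b=load("side18")["pixels"].astype(int)
print("cap diff",abs(a-b)[300:330,312:345].mean(),"fat diff",abs(a-b)[200:225,295:322].mean(),"turq",abs(a-b)[258:282,228:252].mean())
print(state()["qvel"].round(3))
print(ctrl.close_job())
```

```text
insert 14.9 15.8 candle 18.6 cell 19.9 torch barrel 31.7 head 39.0
cap diff 5.58956228956229 fat diff 4.448888888888889 turq 9.503472222222221
t 34.38 pos [ 547.9 -142.4  153.6] jaw 5.2 y [-0.002  0.001 -1.   ] F [-0.5 -0.2 -0.1] w 43.1 q [-0.28  0.46  1.82  0.    0.87 -0.37]
[ 0.028 -0.005 -0.     0.     0.003  0.   ]
the job is handed in; nothing more can be done
None
```

I packed the torch, the dropper bottle, the red-wax candle and the slim cell into their hollows, in that order. I handed the job in at 34.4 s. The bottle I took was the one nearer the base, and it stayed upright throughout.

- **Position in the tray:** the last top and side pictures show all four inside their hollows, with the bottle and the candle upright.
- **Seating:** depth readings fit parts resting on the hollow floors. The insert surface reads about 15 mm. The candle wax reads 19 mm, the cell 20 mm, the torch barrel 32 mm and the torch head 39 mm. I did not take a depth reading of the bottle.
- **Forces:** the wrist force readings I saw stayed under about 3 N.
- **Things to leave alone:** I never touched the empty cap, the fat cell, the turquoise cell or the second bottle. The cap and fat cell changed little between the first and last side pictures. The turquoise cell's patch changed somewhat more; the arm's shadow lay over it in two mid-run pictures, but I did not check it in the last one.
- **Small disagreements:** the two cameras differed by about 1–4 mm, which is within the clearances. The cell was let go about 4 mm above its floor, because the fingers do not fit in that hollow, and it settled flat.

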